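# Unhook, unhasp and open the mop chest

## Task

Open the small steel chest on the polishing bench: take the wire hook out of the staple and put it down on the bench without dropping it, flip the hasp off the staple and swing it right over until it lies back on the lid, and only then raise the lid until it leans open on its stop. Do not fling the lid or let it slam, and leave the other things on the bench where they are.

Things in the scene. Friction and masses are not known exactly. Their poses are not given: they have to be found in the camera images.
- chest: grey sheet-steel chest fixed to the bench, 170 deep (its x), 340 wide (its y), 138 mm high with the lid shut. Origin: centre of its underside, on the bench. Its front faces its own -x, towards the robot; z up. From the front face (x = -85) a 38 mm wide steel angle juts out to x = -149, its underside at z = 121 mm; the staple stands on it
- staple (a point): underside of the staple's top bar. The staple is an upright arch of 6 mm rod in the chest's x-z plane, legs 26 mm apart along chest x, centred at chest x = -133, y = 0, its top at z = 171 mm. Its eye, 20 mm long and 22 mm high above the strap's top face (z = 143 mm), is open along chest y
- hook: loose hook of 7 mm steel rod, 55 to 92 g, flat in its own y-z plane. Origin on the axis of its crossbar, which runs from y = -36 to 42 mm and at first lies through the staple's eye, resting on the strap (hook and chest axes agree). At y = 42 a shank hangs down to z = -32 with a ring below; the ring's lowest point is z = -58. Lying on the bench, origin and ring are 3 to 30 mm above it
- hook_shank (a point): point on the hook's straight shank 8 mm below the crossbar's axis, (0, 42, -8) mm in the hook's frame. The shank can be pinched here from above, one finger on its chest -x side and one on its +x side (free for 26 mm to the lid's edge)
- hook_toe (a point): end of the hook's short turned-down toe, (0, -36, -11.5) mm in the hook's frame. It is caught over the strap's -y edge, 8 mm below its top face. Lift the hook 8 to 15 mm (at 15 the crossbar meets the staple's top), or tilt it, so that the toe clears the strap; then draw it out to its own +y, 45 mm or more
- hook_ring (a point): centre of the hook's ring (24 mm mean diameter, 5 mm rod), at (0, 42, -44) mm in the hook's frame
- hasp (a joint): hasp angle, rad: 0 = lying forward over the staple, grows as its tab is raised, 1.57 = upright, stop at 2.97 = lying back on the lid. Loose hinge: let go below about 1.5 it falls back over the staple, above 1.65 it falls on to the lid
- hasp_hinge (a point): the hasp's hinge pin, by the lid's front edge, chest (-88, 0, 141) mm; the pin runs along chest y
- hasp_tab (a point): tip of the hasp's finger tab. The strap is a slotted steel plate 44 mm wide, 4 thick, 120 g, running to chest -x from its pin; from 82 mm out it is a 36 mm wide tab, 22 long, turned up 50 degrees (tip 96 mm out, 17 above the pin). Open below down to the bench: a fingertip leaning 30 degrees or more from vertical, pointing away from the robot, goes under it and can push it up and over
- lid (a joint): lid angle, rad: 0 shut, 1.57 upright, stop at 1.83 (leaning back). Let go below about 1.5 it falls shut; above 1.65 it settles on its stop. Mass 0.5 to 0.9 kg
- lid_hinge (a point): middle of the lid's hinge line, which runs along chest y at the back, chest (85, 0, 130) mm, level with the lid's underside
- lid_lip (a point): point on the lower front edge of the lid, 100 mm to the chest's -y side of the hasp. The lid is 8 mm thick and 352 wide; its front edge is 188 mm from the hinge line and overhangs the chest's front face by 18 mm, open below, so a fingertip can pry it up from under the overhang
- casting_a: bystander: die-cast handle blank, 48 mm disc with a 40 mm high stem and a lever reaching 74 mm to its +x; leave it alone. Origin at the centre of its underside
- casting_b: bystander: die-cast handle blank like casting_a; leave it alone. Origin at the centre of its underside
- wrench: bystander: open-ended wrench, 190 mm long, lying along its x; leave it alone. Origin at the centre of its underside
- bar: bystander: bar of polishing compound, 150 x 45 x 40 mm; leave it alone. Origin at the centre of its underside
- jar: bystander: dark jar with a steel lid, 64 mm across, 85 mm high; leave it alone. Origin at the centre of its underside
- brush: bystander: hand brush, 200 mm long, lying along its x; leave it alone. Origin at the centre of its underside

How it is judged (in metres and radians):
On the way, in this order (a step that is already met when the one before it is completed fails the run):
1. the hook is out of the staple and lies released on the bench, the hasp still over the staple (height (world z) of each of hook, hook_ring below 0.035 m and linear speed of hook below 0.03 m/s and contact force between the fingers and hook below 0.1 N and value of joint hasp below 0.3 rad), for 0.2 s.
2. the hasp is swung right back on to the lid, the lid still shut (value of joint hasp above 2.6 rad and value of joint lid below 0.06 rad), for 0.2 s.
3. the lid is raised past upright (value of joint lid above 1.7 rad), for 0.2 s.
At the end, for the whole second after the job is handed in: The lid leans open on its stop (over 1.75 rad) and is still, the hasp is folded back on the lid (over 2.4 rad), and the hook lies released and still on the bench (origin and ring centre less than 35 mm above it) (value of joint lid above 1.75 rad and velocity of joint lid below 0.05 rad/s and value of joint hasp above 2.4 rad and height (world z) of each of hook, hook_ring below 0.035 m and linear speed of hook below 0.03 m/s and contact force between the fingers and hook below 0.1 N); the robot touches nothing.
It fails at once if the lid is raised before the hasp has been swung clear (value of joint lid above 0.1 rad and value of joint hasp below 2.2 rad).
It fails at once if the hook is dropped or flung (over 1.2 m/s) (linear speed of hook above 1.2 m/s).
It fails at once if the lid is flung open or slams shut (over 3 rad/s) (velocity of joint lid above 3 rad/s or velocity of joint lid below -3 rad/s).
It fails at once if another thing on the bench is moved by more than 40 mm (distance of any of casting_a, casting_b, wrench, bar, jar, brush from where it was at the start of the episode above 0.04 m).
It also fails if it takes over 72 s, if anything falls off the work surface, if the arm or the gripper's body presses on something with over 40 N, if the wrist force passes 120 N, or if a joint passes its speed limit or range.

## Robot

A 6-joint arm with a two-finger parallel gripper is mounted at the origin on the work surface. World frame = base frame: x ahead of the robot, y to its left, z up, the work surface at z = 0. Lengths are in mm, angles in rad, forces in N, time in s.
With the tool pointing down it reaches from about 350 to 975 mm from the base axis. Payload 7.1 kg.
Tool frame: the origin (TCP) lies between the finger pads; the fingertips stand 14 mm ahead of it and the grasp point (between the pads) lies 5 mm behind it; z points along the fingers, y is the direction in which the jaws open and shut (so a half turn about z gives the same grasp; the last joint's range is limited). The gripper opens to 88 mm and grips with 3 to 60 N. Pads are 20 mm wide; open, the fingers measure 115 mm over their backs; the gripper's body (75 mm by 178 mm) begins 61 mm behind the grasp point.
Start: joints at [-1.272, 0.423, 1.63, -0, 1.089, -0.019], TCP at [195.316, -593.68, 212.675] pointing down, gripper open.
Joint ranges: [-3, 3], [-0.9, 2.11], [0.09, 2.58], [-1.31, 4.45], [0.11, 2.69], [-2.54, 2.54]. Speed limits (rad/s): [2.39, 2.39, 3.01, 3.14, 3.14, 3.14].

## Interface

Orientations are given as a rotation vector (axis times angle).
In Python, from workcell import get_obs, get_image, calibration, close_job, regions_of, place_of gives the robot as it stands.
- The arm moves only by the tool move_arm, never from a script. Its argument "deltas" is a list of rows, each a list of 5 numbers: the closure in counts, from 0 (fully open) to 255 (shut), then the shift along the tool's x, y, z in m, then the turn about the tool's z in rad. In form: [[grip, x, y, z, roll], ...]. A call has 1 to 5 rows; each row is the pose to reach, as a shift and turn from the pose commanded when the call began, along the tool's axes at that moment; what a row does not reach only later rows make up. A row lasts 1/12 s, in which the tool goes at most 41.7 mm and 7.16 degrees, less where a joint would pass 70% of its speed; a pose out of reach is approached as far as the arm can. A call with a gripper value outside its range is refused whole. The fingers move at their own pace and stop on an object; the grip force is fixed at half the most. Time passes only in rows, so rows that repeat a pose let the fingers close. It gives the time, the measured TCP pose, the force and the opening at its end, in the units of the state.
- get_obs(): the state, without advancing time (a new reading comes with each control period).
- get_image(name): name is "side" or "top"; returns the picture (400x640x3 uint8, blue, green, red); there is no depth.
- calibration(name): a dict with "intrinsics" (3x3 intrinsics, pixels), "world_to_cam" (4x4, takes a point from world to camera coordinates). Camera axes: x right, y down, z forward; pixel columns grow to the right and rows downward; lengths in mm; the calibration is good to about 2 mm. A picture is of the moment at which its call begins. calibration takes no time and is no camera call.
- close_job(): hands the job in, once; it reports no verdict.
Trained networks look in the newest picture that a camera, given by its name, has taken for a name from the list of things; names that differ only in an ending like _2 or _b are one class to them, and where a whole thing is asked for, a point or a joint stands for the part that bears it (a point fixed in the world has none). Each returns a list of dicts, best first, with "conf" (0 to 1); they miss things now and then, are a little off and sometimes report something else, mostly with a low value. They report only what shows in the picture. A call takes as long as a camera call.
- regions_of(camera, name): "region" (400x640 bool, what is visible of it).
- place_of(camera, name): "location" ([x, y, z] in mm, in world coordinates, good to about 4 mm: a listed point, or the origin of a listed thing).
The state is a dict: "t": time; "qpos": joint angles; "qvel": joint speeds; "joint_torque": joint torques, N m; "ee_pos": TCP position; "orientation": TCP orientation; "ft_force": force on the tool from outside, world axes, zero at the start; "moment": the same for the moment, N m; "width": finger opening in mm.
Only numpy, scipy, OpenCV 4.12 (cv2) and the standard library are available. Lean on these libraries where they do the work, as an engineer would, in place of code of your own. Each camera call takes 0.05 s, during which the arm holds its last target.

## Working session

There is one attempt and no reset: what is moved stays moved. The work goes in short steps, Python scripts to look and compute and a tool call to move; the robot and the scene stay as the last step left them, time stands still between calls to the robot, and variables do not carry over. Pictures are saved under pics/ and viewed, and the job is handed in when it is done.

Besides the shell and the picture viewer there is one more tool, called after "Call:" as name(argument=value, ...) on one line, values as JSON. move_arm: Moves the arm, as the interface text tells. Its arguments: {"type":"object","properties":{"deltas":{"type":"array","items":{"type":"array","items":{"type":"number"}}}},"required":["deltas"]}

```bash
ls; mkdir -p pics; python3 - <<'E'
from workcell import *
import cv2,numpy as np
print(get_obs())
for c in("side","top"):
    im=get_image(c);cv2.imwrite(f"pics/{c}0.png",im)
    k=calibration(c);T=np.array(k["world_to_cam"]);print(c,np.round(k["intrinsics"],1).tolist(),np.round(-T[:3,:3].T@T[:3,3]),np.round(T[2,:3],2))
    for n in["chest","staple","hook","hook_shank","hook_ring","hook_toe","hasp_hinge","hasp_tab","lid_hinge","lid_lip","casting_a","wrench","bar","jar","brush"]:
        print(n,[(np.round(d["location"]).tolist(),round(d["conf"],2)) for d in place_of(c,n)][:3])
E
```

```text
pics
{'t': 0.0, 'qpos': array([-1.27199736e+00,  4.23821841e-01,  1.63068439e+00, -2.78249787e-05,
        1.08857496e+00, -1.89774682e-02]), 'qvel': array([-0.00021371, -0.0006886 ,  0.00268503,  0.00015369, -0.00062592,
        0.00065835]), 'joint_torque': array([-2.53307859e-03, -5.44640386e+01, -2.73663425e+01,  6.43056119e-02,
        2.28673877e-02, -9.87567591e-05]), 'ee_pos': array([ 195.14935447, -593.1608765 ,  211.91576657]), 'orientation': array([-3.10056527e+00, -4.96851796e-01,  3.64229743e-04]), 'ft_force': array([ 0.25193259, -0.87506191, -0.2062958 ]), 'moment': array([ 0.09100599, -0.00594563,  0.03042357]), 'width': 88.11764088914116}
side [[391.0, 0.0, 321.0], [0.0, 391.0, 199.8], [0.0, 0.0, 1.0]] [-24. 587. 788.] [ 0.59 -0.5  -0.63]
chest [([620.0, -72.0, -1.0], 0.73), ([485.0, -65.0, 144.0], 0.16)]
staple [([487.0, -63.0, 163.0], 0.58), ([439.0, -278.0, -0.0], 0.41)]
hook [([486.0, -64.0, 147.0], 0.46)]
hook_shank [([494.0, -25.0, 140.0], 0.53), ([534.0, -65.0, 137.0], 0.2)]
hook_ring [([492.0, -21.0, 104.0], 0.65)]
hook_toe [([487.0, -98.0, 136.0], 0.47)]
hasp
[... 620 characters left out ...]
k [([441.0, -60.0, 161.0], 0.73), ([512.0, -162.0, 125.0], 0.69), ([486.0, -101.0, 137.0], 0.57)]
hook_shank [([493.0, -21.0, 139.0], 0.39)]
hook_ring [([493.0, -18.0, 106.0], 0.56)]
hook_toe [([487.0, -101.0, 134.0], 0.59)]
hasp_hinge [([536.0, -68.0, 141.0], 0.88)]
hasp_tab [([440.0, -58.0, 160.0], 0.59)]
lid_hinge [([705.0, -86.0, 126.0], 0.68)]
lid_lip [([512.0, -160.0, 127.0], 0.62), ([495.0, -18.0, 107.0], 0.37)]
casting_a [([594.0, 240.0, -1.0], 0.85), ([488.0, -61.0, 162.0], 0.74), ([486.0, -101.0, 138.0], 0.16)]
wrench [([619.0, -305.0, 2.0], 0.71), ([436.0, -278.0, 4.0], 0.69)]
bar [([663.0, 148.0, 0.0], 0.8)]
jar [([434.0, -280.0, -0.0], 0.57)]
brush [([666.0, 296.0, -1.0], 0.89)]
```

View pics/side0.png

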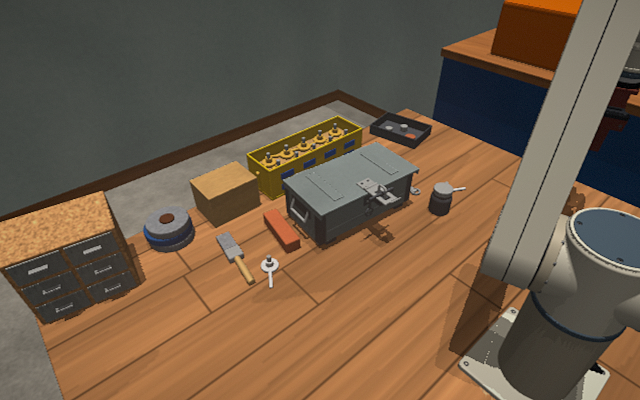

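View pics/top0.png

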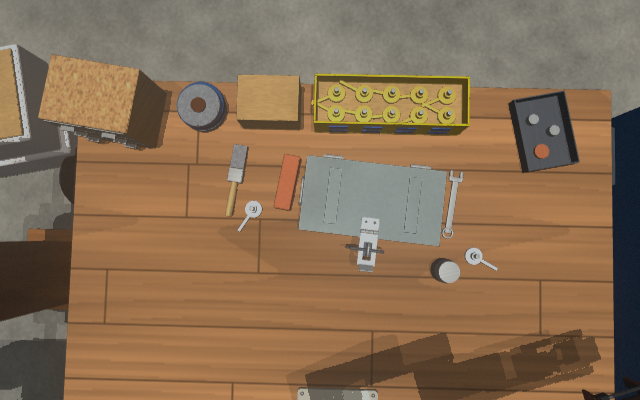

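```bash
cat > h.py <<'E'
import numpy as np
from scipy.spatial.transform import Rotation as Rn
from workcell import *
CH=np.array([620.,-76.]);YAW=-0.098
def load():
    global CH,YAW
    try:
        d=np.load('ch.npy');CH=d[:2];YAW=d[2]
    except Exception: pass
load()
def c2w(p):
    c,s=np.cos(YAW),np.sin(YAW)
    return np.array([CH[0]+c*p[0]-s*p[1],CH[1]+s*p[0]+c*p[1],p[2]])
def w2c(p):
    c,s=np.cos(YAW),np.sin(YAW);d=np.array(p[:2])-CH
    return np.array([c*d[0]+s*d[1],-s*d[0]+c*d[1],p[2]])
def st():
    o=get_obs();R=Rn.from_rotvec(o['orientation']).as_matrix();return o,R
def rep():
    o,R=st()
    print('t',round(o['t'],2),'tcp',np.round(o['ee_pos'],1),'chest',np.round(w2c(o['ee_pos']),1),'w',round(o['width'],1),'F',np.round(o['ft_force'],1),'tilt',round(np.degrees(np.arccos(-R[2,2])),2))
    print(' toolx ang',round(np.arctan2(R[1,0],R[0,0])-YAW,4),'tooly',round(np.arctan2(R[1,1],R[0,1])-YAW,4),'q',np.round(o['qpos'],2))
def go(pc):
    o,R=st();d=c2w(np.array(pc,float))-o['ee_pos'];print('delta tool',np.round(R.T@d,1))
E
python3 - <<'E'
from h import *
from scipy.optimize import least_squares
P={"chest":(0,0),"staple":(-133,0),"hasp_hinge":(-88,0),"hasp_tab":(-184,0),"lid_hinge":(85,0),"lid_lip":(-103,-100),"hook_toe":(-133,-36),"hook_shank":(-133,42),"hook_ring":(-133,42)}
get_image("side");get_image("top")
A=[];B=[]
for c in("side","top"):
    for n,p in P.items():
        for d in place_of(c,n)[:1]:
            A.append(p);B.append(d["location"][:2])
A=np.array(A,float);B=np.array(B)
def f(v):
    c,s=np.cos(v[2]),np.sin(v[2]);return (A@np.array([[c,s],[-s,c]])+v[:2]-B).ravel()
r=least_squares(f,[620,-76,-.1],loss='soft_l1',f_scale=4)
print(r.x,np.round(f(r.x).reshape(-1,2),1).tolist())
np.save('ch.npy',r.x);load()
rep();o,R=st();print(np.round(R,3))
for p in [(-133,42,138),(-133,0,171),(-88,0,141),(-184,0,158)]:print(p,np.round(c2w(p),1))
# refine yaw from overlay
import cv2
for cam in("top","side"):
    k=calibration(cam);T=np.array(k["world_to_cam"]);K=np.array(k["intrinsics"]);im=get_image(cam)
    im=cv2.resize(im,None,fx=3,fy=3,interpolation=cv2.INTER_CUBIC)
    import numpy as np
    def pj(p):
        q=T[:3,:3]@p+T[:3,3];q=K@q;return tuple(int(v*3) for v in q[:2]/q[2])
    L=[(-103,-176,138),(-103,176,138),(85,176,138),(85,-176,138)]
    for a,b in zip(L,L[1:]+L[:1]):cv2.line(im,pj(c2w(a)),pj(c2w(b)),(0,0,255),1)
    for p in[(-133,0,171),(-133,42,146),(-133,-36,135),(-184,0,158),(-133,42,102)]:cv2.circle(im,pj(c2w(p)),3,(0,255,0),-1)
    u,v=pj(c2w((-60,0,140)))
    cv2.imwrite(f"pics/ov_{cam}.png",im[max(0,v-250):v+250,max(0,u-350):u+350])
E
```

```text
[ 6.21502371e+02 -7.57884680e+01 -9.84821501e-02] [[3.9, -1.9], [0.5, -0.4], [-3.0, -4.2], [-2.3, -0.4], [-0.8, -2.0], [2.1, 2.1], [-0.2, -0.2], [-1.0, 3.4], [-1.6, 2.0], [3.4, 3.6], [3.6, 1.3], [-0.6, -0.7], [-1.1, 0.9], [-0.0, -3.1], [-1.6, 1.8], [0.4, 0.8], [0.2, -3.7]]
t 2.6 tcp [ 195.3 -593.7  212.7] chest [-373.2 -557.3  212.7] w 87.9 F [0.3 0.  0.3] tilt 0.0
 toolx ang 0.4163 tooly -1.1545 q [-1.27  0.42  1.63 -0.    1.09 -0.02]
[[ 0.95   0.312 -0.   ]
 [ 0.312 -0.95   0.   ]
 [-0.    -0.    -1.   ]]
(-133, 42, 138) [493.3 -20.9 138. ]
(-133, 0, 171) [489.1 -62.7 171. ]
(-88, 0, 141) [533.9 -67.1 141. ]
(-184, 0, 158) [438.4 -57.7 158. ]
```

View pics/ov_top.png

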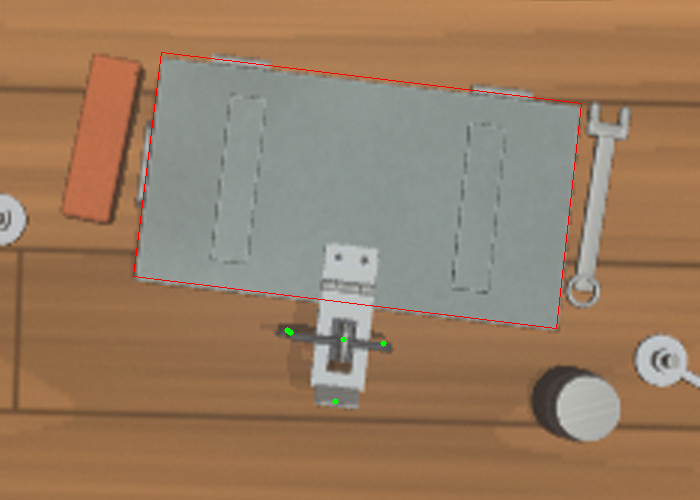

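View pics/ov_side.png

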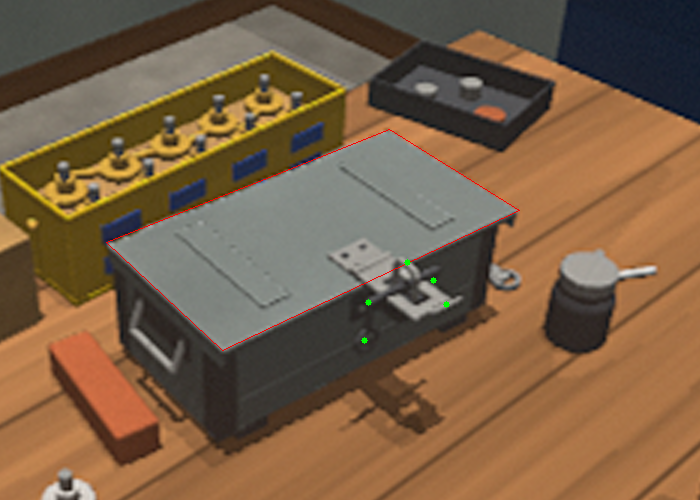

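Call:
move_arm(deltas=[[180,0.028,-0.028,0,-0.115],[180,0.056,-0.056,0,-0.23],[180,0.084,-0.084,0,-0.345],[180,0.112,-0.112,0,-0.46],[180,0.14,-0.14,0,-0.575]])

```text
t: 3.12
ee_pos: [284.9, -415.4, 212.7]
orientation: [2.83, 1.363, 0.0]
ft_force: [0.3, 0.3, -0.9]
width: 58.1
```

```bash
python3 -c "
from h import *
rep();go((-135,42,205))"
```

```text
t 3.12 tcp [ 284.9 -415.4  212.7] chest [-301.6 -371.   212.7] w 58.1 F [ 0.3  0.3 -0.9] tilt 0.01
 toolx ang 0.9963 tooly -0.5745 q [-0.99  0.24  1.89  0.    1.   -0.32]
delta tool [437.2 -84.6   7.7]
```

Call:
move_arm(deltas=[[180,0.04,-0.008,0,-0.115],[180,0.08,-0.016,0,-0.23],[180,0.12,-0.024,0,-0.345],[180,0.16,-0.032,0,-0.46],[180,0.2,-0.04,0,-0.5745]])

```text
t: 3.53
ee_pos: [379.4, -234.4, 213.0]
orientation: [2.327, 2.109, 0.0]
ft_force: [0.5, 0.6, -0.6]
width: 26.7
```

```bash
python3 -c "
from h import *
rep();go((-135,42,205))"
```

```text
t 3.53 tcp [ 379.4 -234.4  213. ] chest [-225.3 -181.6  213. ] w 26.7 F [ 0.5  0.6 -0.6] tilt 0.05
 toolx ang 1.5711 tooly 0.0003 q [-0.58  0.16  2.01  0.    0.97 -0.48]
delta tool [223.6  90.4   8. ]
```

Call:
move_arm(deltas=[[180,0.036,0.015,0.002,0],[180,0.072,0.03,0.004,0],[180,0.108,0.045,0.006,0],[180,0.144,0.06,0.008,0],[180,0.18,0.072,0.008,0]])

```text
t: 3.95
ee_pos: [469.9, -62.6, 204.7]
orientation: [2.333, 2.103, 0.001]
ft_force: [1.1, 0.0, -0.2]
width: 25.8
```

Call:
move_arm(deltas=[[180,0.024,0.01,0,0],[180,0.0435,0.018,0,0],[180,0.0435,0.018,0,0],[180,0.0435,0.018,0,0]])

```text
t: 4.28
ee_pos: [491.6, -22.4, 204.6]
orientation: [2.331, 2.106, -0.0]
ft_force: [-0.4, -0.4, -0.8]
width: 25.6
```

```bash
python3 -c "
from h import *
import cv2
rep();go((-135,42,205))
for c in('side','top'):
    im=get_image(c)
    cv2.imwrite('pics/b_%s.png'%c,cv2.resize(im[130:290,260:460],None,fx=4,fy=3.75,interpolation=cv2.INTER_CUBIC))
    for n in('hook_shank','hook_ring','staple'):print(c,n,[(np.round(w2c(d['location'])),round(d['conf'],2)) for d in place_of(c,n)[:2]])
"
```

```text
t 4.28 tcp [491.6 -22.4 204.6] chest [-134.5   40.4  204.6] w 25.6 F [-0.4 -0.4 -0.8] tilt 0.01
 toolx ang 1.5683 tooly -0.0025 q [-0.07  0.24  1.92 -0.    0.98  0.03]
delta tool [ 1.6 -0.5 -0.4]
side hook_shank [(array([-133.,   40.,  144.]), 0.65)]
side hook_ring [(array([  9., 374.,   2.]), 0.48), (array([-132.,   43.,  102.]), 0.43)]
side staple [(array([-134.,    2.,  165.]), 0.82), (array([-138.,   -5.,  147.]), 0.17)]
top hook_shank []
top hook_ring [(array([-100.,  -96.,  129.]), 0.21)]
top staple []
```

View pics/b_side.png

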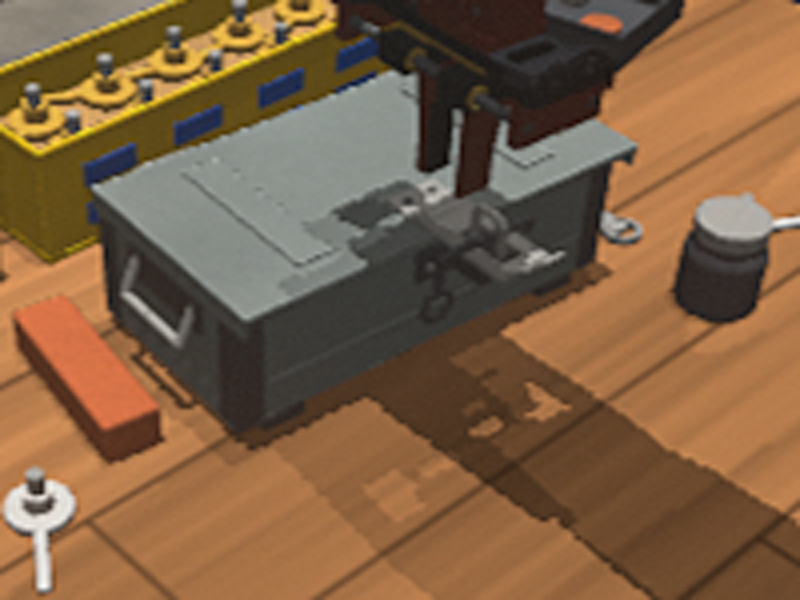

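Call:
move_arm(deltas=[[180,0.002,-0.001,0.025,0.0025],[180,0.002,-0.001,0.045,0.0025],[180,0.002,-0.001,0.06,0.0025],[180,0.002,-0.001,0.069,0.0025],[180,0.002,-0.001,0.07,0.0025]])

```text
t: 5.1
ee_pos: [489.5, -21.2, 133.2]
orientation: [-2.335, -2.099, 0.003]
ft_force: [0.3, -0.1, 0.3]
width: 26.0
```

```bash
python3 -c "
from h import *
import cv2
rep()
for c in('side',):
    im=get_image(c)
    cv2.imwrite('pics/b2_%s.png'%c,cv2.resize(im[150:250,320:440],None,fx=6,fy=6,interpolation=cv2.INTER_CUBIC))
"
```

```text
t 5.1 tcp [489.5 -21.2 133.2] chest [-136.7   41.4  133.2] w 26.0 F [ 0.3 -0.1  0.3] tilt 0.17
 toolx ang 1.5628 tooly -0.008 q [-0.07  0.35  1.98 -0.    0.82  0.04]
```

View pics/b2_side.png

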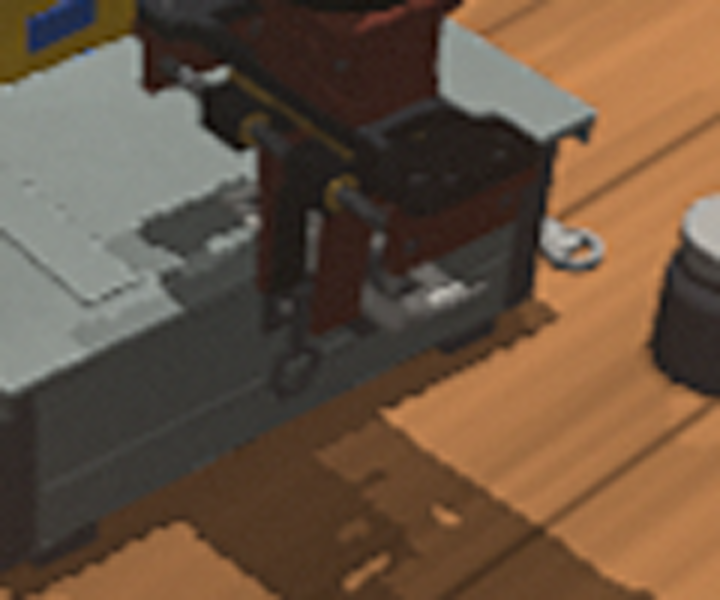

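Call:
move_arm(deltas=[[215,0,0,0,0],[255,0,0,0,0],[255,0,0,0,0],[255,0,0,0,0],[255,0,0,0,0]])

```text
t: 5.57
ee_pos: [491.3, -21.0, 135.4]
orientation: [2.335, 2.1, 0.002]
ft_force: [0.8, -0.1, 1.5]
width: 5.6
```

Call:
move_arm(deltas=[[255,0,0,-0.004,0],[255,0,0,-0.008,0],[255,0,0,-0.0115,0],[255,0,0,-0.0115,0],[255,0,0,-0.0115,0]])

```text
t: 5.98
ee_pos: [490.8, -21.0, 146.5]
orientation: [2.336, 2.1, 0.001]
ft_force: [0.2, -0.7, -0.7]
width: 5.5
```

```bash
python3 -c "
from h import *
import cv2
rep()
for c in('side',):
    im=get_image(c)
    cv2.imwrite('pics/b3_%s.png'%c,cv2.resize(im[150:250,320:440],None,fx=6,fy=6,interpolation=cv2.INTER_CUBIC))
"
```

```text
t 5.98 tcp [490.8 -21.  146.5] chest [-135.4   41.7  146.5] w 5.5 F [ 0.2 -0.7 -0.7] tilt 0.04
 toolx ang 1.5633 tooly -0.0075 q [-0.07  0.32  1.97  0.    0.84  0.04]
```

View pics/b3_side.png

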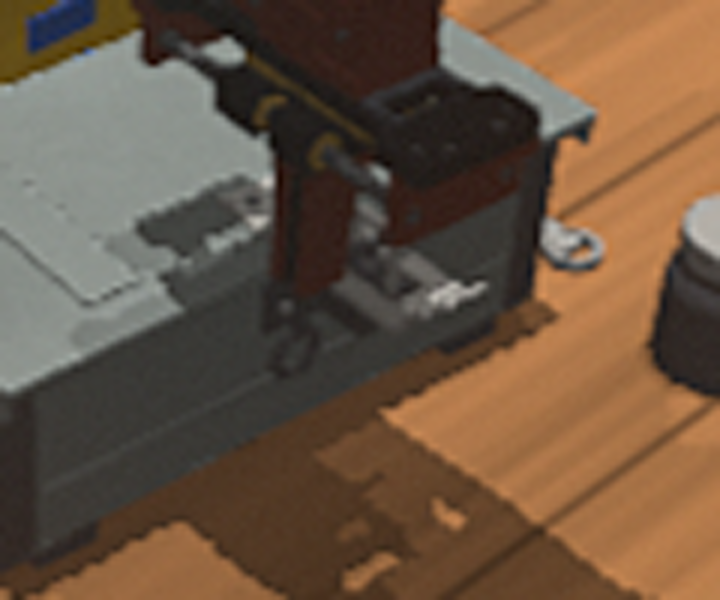

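Call:
move_arm(deltas=[[255,0.008,0,0,0],[255,0.016,0,0,0],[255,0.024,0,0,0],[255,0.032,0,0,0],[255,0.04,0,0,0]])

```text
t: 6.45
ee_pos: [494.9, 19.9, 146.1]
orientation: [-2.335, -2.101, 0.0]
ft_force: [-0.2, -0.7, -0.4]
width: 5.5
```

```bash
python3 -c "
from h import *
import cv2
rep()
for c in('side',):
    im=get_image(c)
    cv2.imwrite('pics/b4_%s.png'%c,cv2.resize(im[150:250,320:440],None,fx=6,fy=6,interpolation=cv2.INTER_CUBIC))
"
```

```text
t 6.45 tcp [494.9  19.9 146.1] chest [-135.4   82.8  146.1] w 5.5 F [-0.2 -0.7 -0.4] tilt 0.01
 toolx ang 1.5638 tooly -0.007 q [0.02 0.33 1.96 0.   0.85 0.12]
```

View pics/b4_side.png

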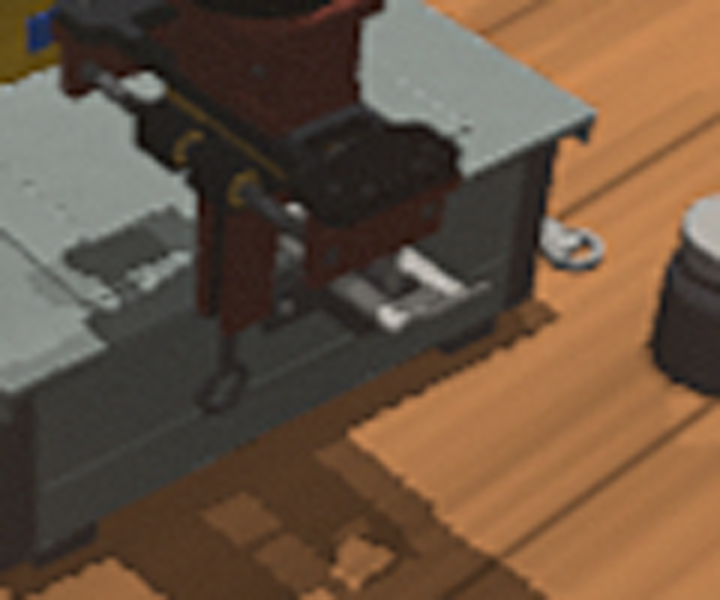

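Call:
move_arm(deltas=[[255,0.012,0,0,0],[255,0.024,0,0,0],[255,0.036,0,0,0],[255,0.048,0,0,0],[255,0.06,0,0,0]])

```text
t: 6.92
ee_pos: [501.3, 79.9, 146.2]
orientation: [-2.336, -2.101, -0.0]
ft_force: [0.3, 1.0, -0.7]
width: 5.7
```

```bash
python3 -c "
from h import *
import cv2
rep();o,R=st();print(np.round(R.T@(np.array([405,75,89])-o['ee_pos']),1))
im=get_image('side')
cv2.imwrite('pics/b5_side.png',cv2.resize(im[150:250,320:440],None,fx=6,fy=6,interpolation=cv2.INTER_CUBIC))
"
```

```text
t 6.92 tcp [501.3  79.9 146.2] chest [-134.9  143.1  146.2] w 5.7 F [ 0.3  1.  -0.7] tilt 0.0
 toolx ang 1.5636 tooly -0.0072 q [0.13 0.35 1.94 0.   0.86 0.24]
[-15.  -95.3  57.2]
```

View pics/b5_side.png

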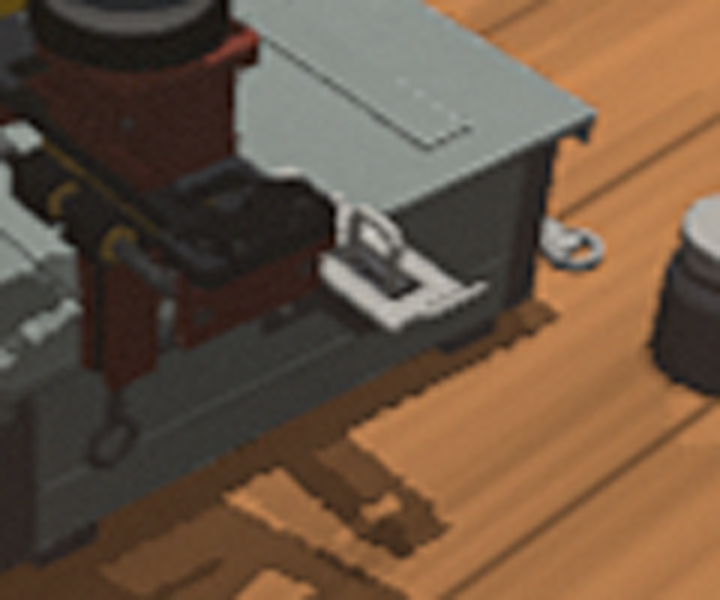

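Call:
move_arm(deltas=[[255,-0.003,-0.02,0,0],[255,-0.006,-0.04,0,0],[255,-0.009,-0.06,0,0],[255,-0.012,-0.08,0,0],[255,-0.015,-0.1,0,0]])

```text
t: 7.38
ee_pos: [399.3, 74.3, 146.1]
orientation: [2.336, 2.101, -0.0]
ft_force: [0.5, -0.3, -0.8]
width: 5.9
```

Call:
move_arm(deltas=[[255,0,0,0.02,0],[255,0,0,0.04,0],[255,0,0,0.06,0],[255,0,0,0.078,0],[255,0,0,0.087,0]])

```text
t: 7.8
ee_pos: [399.4, 74.2, 57.7]
orientation: [-2.335, -2.1, 0.003]
ft_force: [-0.6, -0.1, -0.8]
width: 5.7
```

Call:
move_arm(deltas=[[255,0,0,0.003,0],[255,0,0,0.006,0],[255,0,0,0.009,0],[255,0,0,0.009,0]])

```text
t: 8.13
ee_pos: [400.6, 74.2, 50.4]
orientation: [2.336, 2.1, 0.001]
ft_force: [-0.0, 0.3, -1.1]
width: 5.9
```

```bash
python3 -c "
from h import *
import cv2
rep()
im=get_image('side')
cv2.imwrite('pics/b6_side.png',cv2.resize(im[190:310,320:464],None,fx=5,fy=5,interpolation=cv2.INTER_CUBIC))
"
```

```text
t 8.13 tcp [400.6  74.2  50.4] chest [-234.6  127.5   50.4] w 5.9 F [-0.   0.3 -1.1] tilt 0.04
 toolx ang 1.5633 tooly -0.0074 q [0.15 0.42 2.19 0.   0.53 0.26]
```

View pics/b6_side.png

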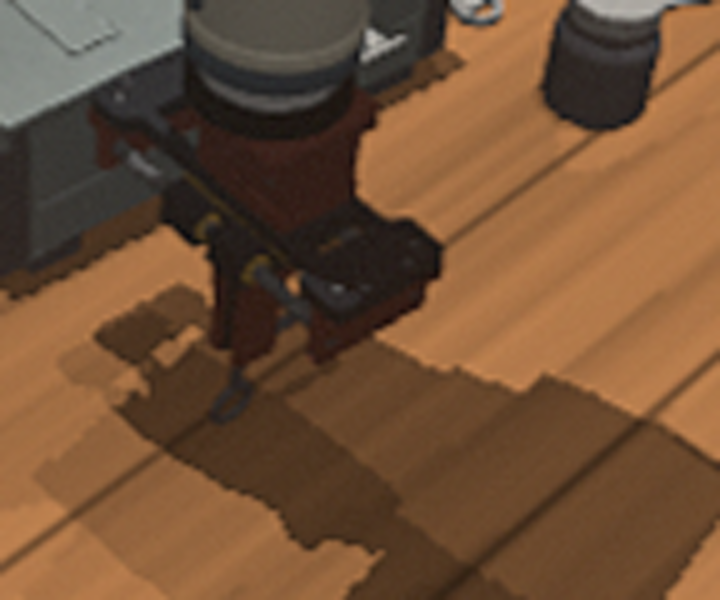

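Call:
move_arm(deltas=[[255,0,0,0.001,0],[255,0,0,0.002,0],[255,0,0,0.003,0],[255,0,0,0.003,0]])

```text
t: 8.52
ee_pos: [400.4, 74.1, 47.3]
orientation: [2.336, 2.101, 0.001]
ft_force: [-1.1, -0.8, 0.3]
width: 5.3
```

Call:
move_arm(deltas=[[255,0,0,0.001,0],[255,0,0,0.002,0],[255,0,0,0.002,0]])

```text
t: 8.77
ee_pos: [401.5, 74.2, 46.4]
orientation: [2.335, 2.1, 0.003]
ft_force: [-1.9, -1.4, 21.6]
width: 5.8
```

Call:
move_arm(deltas=[[255,0,0,-0.001,0],[242,0,0,-0.001,0],[236,0,0,-0.001,0],[230,0,0,-0.001,0],[225,0,0,-0.001,0]])

```text
t: 9.18
ee_pos: [400.3, 74.1, 46.3]
orientation: [2.336, 2.1, 0.0]
ft_force: [0.6, 0.0, -0.4]
width: 10.0
```

```bash
python3 -c "
from h import *
import cv2
rep()
im=get_image('side')
cv2.imwrite('pics/b7_side.png',cv2.resize(im[190:310,320:464],None,fx=5,fy=5,interpolation=cv2.INTER_CUBIC))
"
```

```text
t 9.18 tcp [400.3  74.1  46.3] chest [-234.8  127.4   46.3] w 10.0 F [ 0.6  0.  -0.4] tilt 0.02
 toolx ang 1.5632 tooly -0.0076 q [0.15 0.43 2.19 0.   0.52 0.26]
```

View pics/b7_side.png

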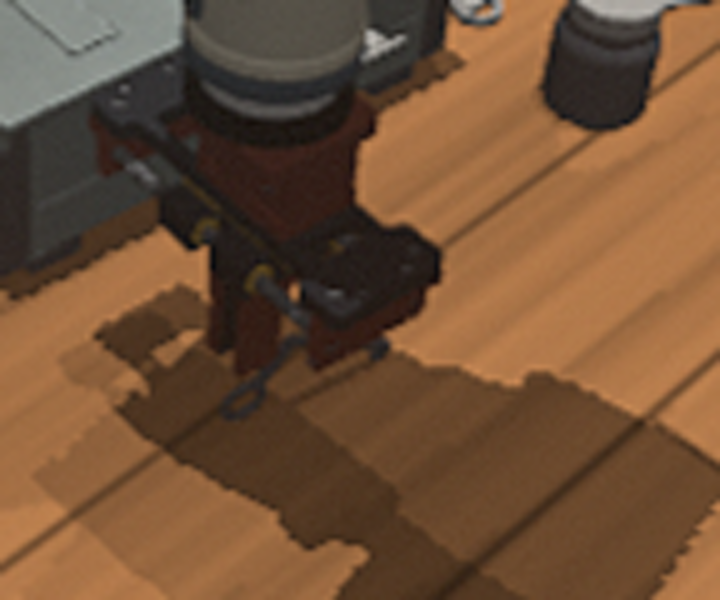

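Call:
move_arm(deltas=[[215,0,0,0.005,0],[212,0,0,0.01,0],[212,0,0,0.015,0],[212,0,0,0.02,0],[212,0,0,0.024,0]])

```text
t: 9.65
ee_pos: [399.9, 74.1, 21.3]
orientation: [-2.336, -2.1, 0.001]
ft_force: [-0.0, 0.1, 0.6]
width: 14.9
```

Call:
move_arm(deltas=[[195,0,0,0,0],[175,0,0,0,0],[155,0,0,0,0],[135,0,0,0,0],[115,0,0,0,0]])

```text
t: 10.07
ee_pos: [400.4, 74.1, 22.4]
orientation: [2.336, 2.1, 0.001]
ft_force: [-0.6, 0.5, -0.2]
width: 43.9
```

Call:
move_arm(deltas=[[95,0,0,0,0],[75,0,0,0,0],[50,0,0,0,0],[25,0,0,0,0],[0,0,0,0,0]])

```text
t: 10.48
ee_pos: [400.2, 74.1, 22.2]
orientation: [-2.336, -2.101, -0.0]
ft_force: [-0.1, -0.1, -0.1]
width: 76.9
```

```bash
python3 -c "
from h import *
import cv2
rep()
im=get_image('side')
cv2.imwrite('pics/b8_side.png',cv2.resize(im[190:310,320:464],None,fx=5,fy=5,interpolation=cv2.INTER_CUBIC))
"
```

```text
t 10.48 tcp [400.2  74.1  22.2] chest [-235.   127.4   22.2] w 76.9 F [-0.1 -0.1 -0.1] tilt 0.0
 toolx ang 1.5633 tooly -0.0075 q [0.15 0.48 2.2  0.   0.46 0.26]
```

View pics/b8_side.png

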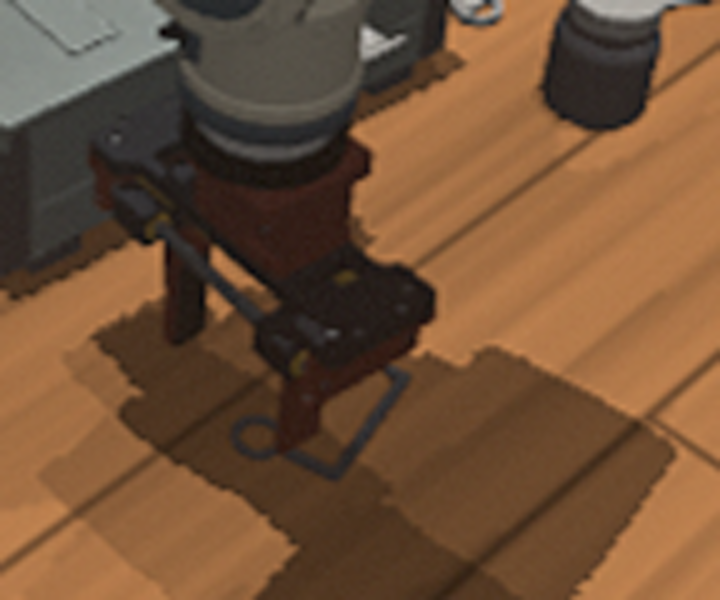

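Call:
move_arm(deltas=[[0,0,0,0,0],[0,0,0,-0.003,0],[0,0,0,-0.008,0],[0,0,0,-0.018,0],[0,0,0,-0.03,0]])

```text
t: 10.95
ee_pos: [399.7, 74.0, 52.5]
orientation: [-2.335, -2.1, 0.002]
ft_force: [-0.7, 0.4, -0.5]
width: 87.8
```

```bash
python3 -c "
from h import *
import cv2
rep()
im=get_image('side')
cv2.imwrite('pics/b9_side.png',cv2.resize(im[190:310,320:464],None,fx=5,fy=5,interpolation=cv2.INTER_CUBIC))
for n in('hook','hook_ring','hook_toe','hook_shank'):print([(np.round(d['location']),round(d['conf'],2)) for d in place_of('side',n)[:2]])
"
```

```text
t 10.95 tcp [399.7  74.   52.5] chest [-235.4  127.3   52.5] w 87.8 F [-0.7  0.4 -0.5] tilt 0.07
 toolx ang 1.5633 tooly -0.0075 q [0.15 0.41 2.19 0.   0.54 0.26]
[(array([347.,  20.,   3.]), 0.45)]
[(array([390.,  70.,   2.]), 0.48)]
[(array([373.,  -8.,   3.]), 0.58)]
[(array([351.,  60.,   7.]), 0.5)]
```

View pics/b9_side.png

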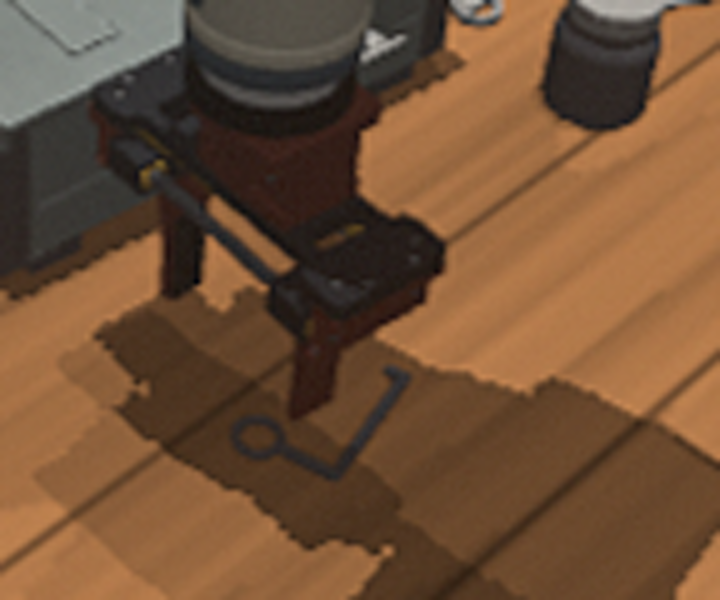

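Call:
move_arm(deltas=[[70,0,0,-0.035,-0.12],[70,0,0,-0.075,-0.24],[70,0,0,-0.11,-0.36],[70,-0.02,0,-0.145,-0.48],[70,-0.05,0,-0.165,-0.6]])

```text
t: 11.62
ee_pos: [396.7, 26.6, 219.1]
orientation: [1.606, 2.696, 0.004]
ft_force: [0.8, 0.8, 0.5]
width: 64.5
```

```bash
python3 -c "
from h import *
rep();go((-158,0,210))"
```

```text
t 11.62 tcp [396.7  26.6 219.1] chest [-233.8   79.8  219.1] w 64.5 F [0.8 0.8 0.5] tilt 0.23
 toolx ang 2.1654 tooly 0.5946 q [ 0.04  0.07  2.1   0.    0.97 -0.46]
delta tool [-108.6   18.1    9.3]
```

Call:
move_arm(deltas=[[70,-0.022,0.004,0.002,-0.12],[70,-0.044,0.008,0.004,-0.24],[70,-0.066,0.012,0.006,-0.36],[70,-0.088,0.016,0.008,-0.48],[70,-0.108,0.018,0.01,-0.6]])

```text
t: 12.03
ee_pos: [462.2, -62.0, 205.3]
orientation: [-0.743, -3.052, 0.0]
ft_force: [0.0, 0.2, -0.4]
width: 63.3
```

Call:
move_arm(deltas=[[70,0,0,0,-0.12],[70,0,0,0,-0.24],[70,0,0,0,-0.36],[70,0,0,0,-0.376],[70,0,0,0,-0.376]])

```text
t: 12.45
ee_pos: [461.3, -60.9, 205.4]
orientation: [-0.172, -3.136, -0.0]
ft_force: [-0.3, 0.2, 0.3]
width: 63.8
```

```bash
python3 -c "
from h import *
import cv2
rep();go((-158,0,137))
get_image('top')
im=get_image('side')
cv2.imwrite('pics/c1_side.png',cv2.resize(im[120:250,300:456],None,fx=4.6,fy=4.6,interpolation=cv2.INTER_CUBIC))
for n in('hasp_tab','staple','hasp_hinge'):print([(np.round(w2c(d['location'])),round(d['conf'],2)) for c in('top','side') for d in place_of(c,n)[:2]])
"
```

```text
t 12.45 tcp [461.3 -60.9 205.4] chest [-160.9   -0.9  205.4] w 63.8 F [-0.3  0.2  0.3] tilt 0.07
 toolx ang 3.1302 tooly 1.5594 q [-0.16  0.2   1.98  0.    0.97 -1.62]
delta tool [-2.9  1.  68.4]
[(array([  19., -227.,   -1.]), 0.25), (array([-184.,    2.,  161.]), 0.61)]
[(array([-135.,    1.,  161.]), 0.72), (array([-135.,    3.,  166.]), 0.77)]
[(array([-85.,   0., 142.]), 0.51), (array([-185.,    3.,  157.]), 0.62), (array([-87.,   4., 137.]), 0.53)]
```

View pics/c1_side.png

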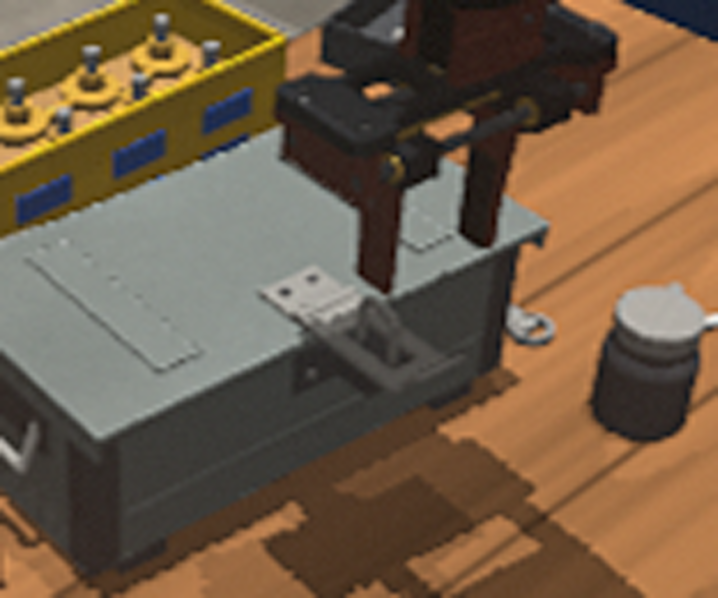

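Call:
move_arm(deltas=[[70,-0.003,0.002,0.02,-0.011],[70,-0.003,0.002,0.04,-0.011],[70,-0.003,0.002,0.055,-0.011],[70,-0.003,0.002,0.065,-0.011],[70,-0.003,0.002,0.068,-0.011]])

```text
t: 13.27
ee_pos: [463.9, -59.1, 136.7]
orientation: [-0.152, -3.135, -0.0]
ft_force: [-0.7, -1.0, 0.0]
width: 64.2
```

```bash
python3 -c "
from h import *
import cv2
rep();go((-158,0,137))
im=get_image('side')
cv2.imwrite('pics/c2_side.png',cv2.resize(im[120:250,300:456],None,fx=4.6,fy=4.6,interpolation=cv2.INTER_CUBIC))
"
```

```text
t 13.27 tcp [463.9 -59.1 136.7] chest [-158.4    1.1  136.7] w 64.2 F [-0.7 -1.   0. ] tilt 0.14
 toolx ang 3.1433 tooly 1.5725 q [-0.15  0.31  2.03 -0.    0.81 -1.63]
delta tool [-0.4 -1.1 -0.3]
```

View pics/c2_side.png

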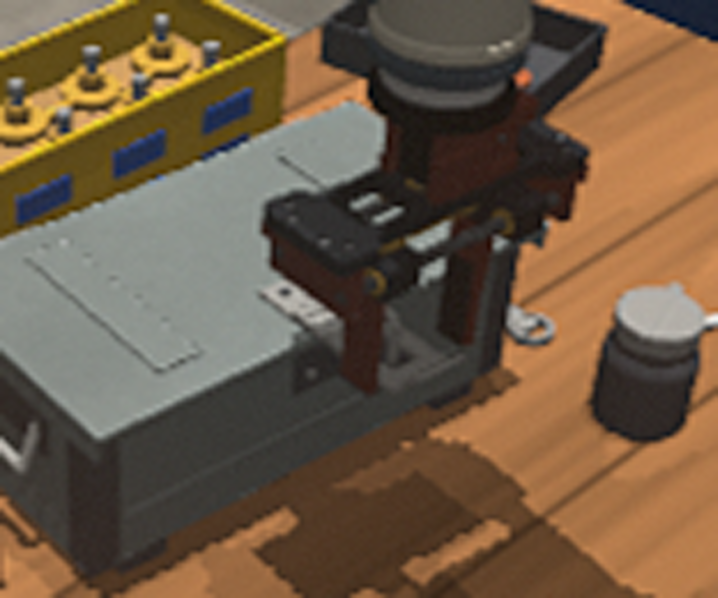

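Call:
move_arm(deltas=[[100,0,0,0,0],[125,0,0,0,0],[140,0,0,0,0],[160,0,0,0,0],[180,0,0,0,0]])

```text
t: 13.73
ee_pos: [465.2, -59.4, 138.6]
orientation: [0.152, 3.137, -0.0]
ft_force: [-0.5, -0.6, 0.3]
width: 33.4
```

```bash
python3 -c "
from h import *
rep()"
```

```text
t 13.73 tcp [465.2 -59.4 138.6] chest [-157.1    1.   138.6] w 33.4 F [-0.5 -0.6  0.3] tilt 0.06
 toolx ang 3.1435 tooly 1.5727 q [-0.15  0.31  2.02 -0.    0.81 -1.63]
```

```bash
python3 -c "
from h import *
import cv2
rep()
im=get_image('side')
cv2.imwrite('pics/c3_side.png',cv2.resize(im[140:240,330:430],None,fx=6,fy=6,interpolation=cv2.INTER_CUBIC))
im=get_image('top')
cv2.imwrite('pics/c3_top.png',cv2.resize(im[190:290,310:430],None,fx=6,fy=6,interpolation=cv2.INTER_CUBIC))
rep()
"
```

```text
t 13.73 tcp [465.2 -59.4 138.6] chest [-157.1    1.   138.6] w 33.4 F [-0.5 -0.6  0.3] tilt 0.06
 toolx ang 3.1435 tooly 1.5727 q [-0.15  0.31  2.02 -0.    0.81 -1.63]
t 13.83 tcp [465.1 -59.3 138.4] chest [-157.3    1.   138.4] w 27.0 F [-0.2  0.6 -0. ] tilt 0.04
 toolx ang 3.1435 tooly 1.5727 q [-0.15  0.31  2.02  0.    0.81 -1.63]
```

View pics/c3_side.png

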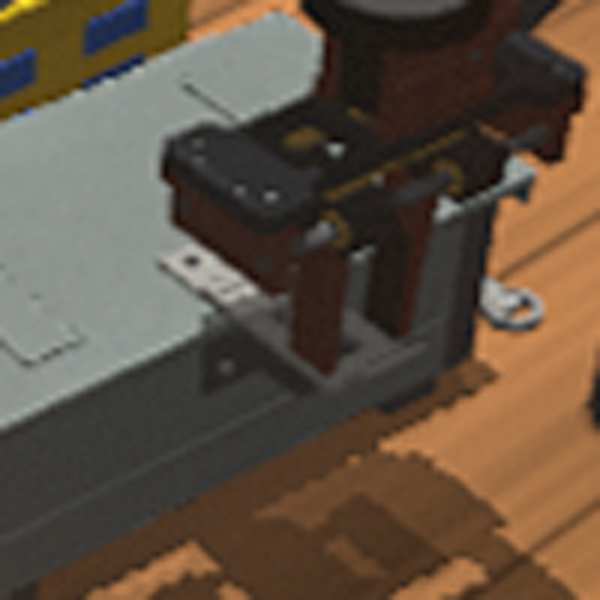

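View pics/c3_top.png

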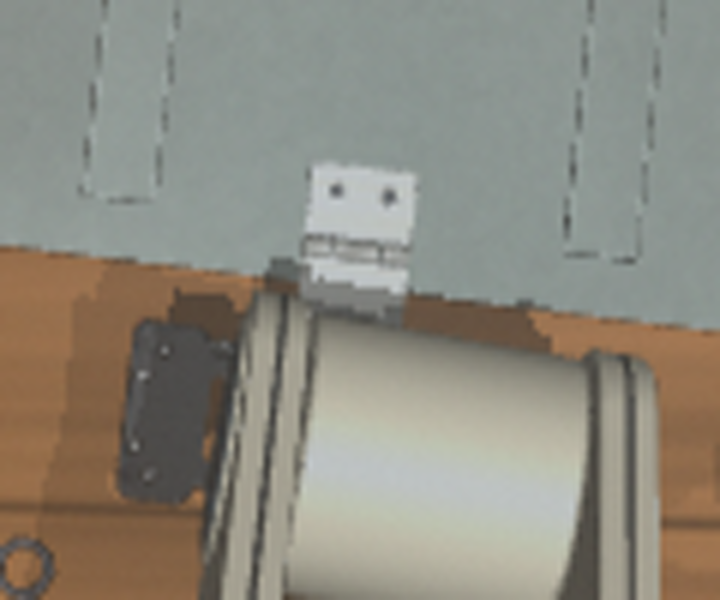

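```bash
cat >> h.py <<'E'
import cv2
def proj(cam,p):
    k=calibration(cam);T=np.array(k["world_to_cam"]);K=np.array(k["intrinsics"])
    q=K@(T[:3,:3]@np.asarray(p,float)+T[:3,3]);return q[:2]/q[2]
def crop(cam,name,c,half,s,lines=(),pts=()):
    im=get_image(cam);u,v=[int(x) for x in proj(cam,c2w(c))]
    u0,v0=max(0,u-half),max(0,v-half);im=cv2.resize(im[v0:v+half,u0:u+half],None,fx=s,fy=s,interpolation=cv2.INTER_CUBIC)
    f=lambda p:tuple(int(x) for x in (proj(cam,c2w(p))-[u0,v0]+.5)*s)
    for a,b,col in lines:cv2.line(im,f(a),f(b),col,1)
    for a,col in pts:cv2.circle(im,f(a),3,col,-1)
    cv2.imwrite('pics/%s.png'%name,im)
E
python3 - <<'E'
from h import *
L=[]
Rd=(0,0,255);G=(0,255,0)
for s in(1,-1):
    L.append(((-88,22*s,143),(-170,22*s,143),Rd))
    L.append(((-170,18*s,143),(-184,18*s,158),Rd))
    for x in(-147,-167):
        L.append(((x,13.5*s,124),(x,13.5*s,190),G));L.append(((x,27*s,124),(x,27*s,190),G))
crop('side','c4',(-140,0,150),45,8,L)
rep()
E
```

```text
t 13.88 tcp [465.  -59.3 138.3] chest [-157.4    1.   138.3] w 26.4 F [ 0.1 -0.4 -0.8] tilt 0.02
 toolx ang 3.1435 tooly 1.5727 q [-0.15  0.31  2.02  0.    0.81 -1.63]
```

View pics/c4.png

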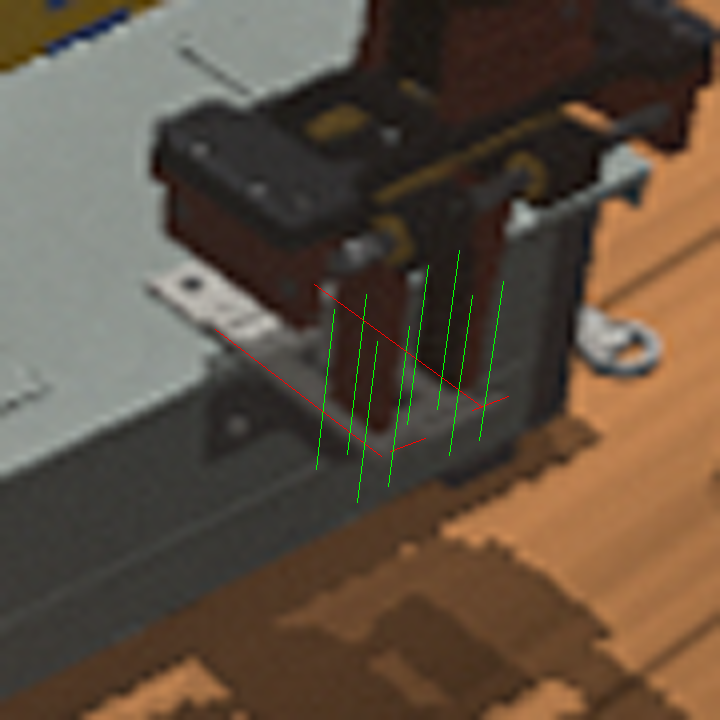

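```bash
python3 - <<'E'
from h import *
im=cv2.imread('pics/c2_side.png')
for x in(-148,-168):
  for y in(32,45.5,-32,-45.5):
    a,b,c=[(proj('side',c2w((x,y+1,z)))-[300,120]+.5)*4.6 for z in(123,143,190)]
    cv2.line(im,tuple(a.astype(int)),tuple(c.astype(int)),(0,255,0),1);cv2.circle(im,tuple(b.astype(int)),2,(0,0,255),-1)
cv2.imwrite('pics/c5.png',im)
E
```

```text
(no output)
```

View pics/c5.png

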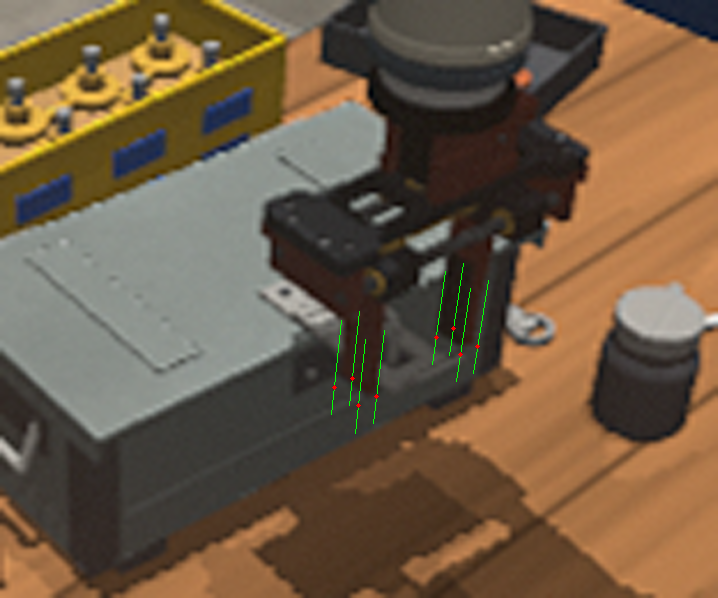

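```bash
python3 - <<'E'
from h import *
def ov(f,org,s,tcp,w,axis,out):
    im=cv2.imread(f);t=np.array(tcp,float)
    for sg in(1,-1):
      for a in(w/2,w/2+13.5):
        for b in(-10,10):
          d=np.array([sg*a,b,0]) if axis=='x' else np.array([b,sg*a,0])
          P=[((proj('side',c2w(t+d+[0,0,z]))-org+.5)*s).astype(int) for z in(-14,0,60)]
          cv2.line(im,tuple(P[0]),tuple(P[2]),(0,255,0),1);cv2.circle(im,tuple(P[1]),2,(0,0,255),-1)
    return im
a=ov('pics/b2_side.png',(320,150),6,(-136.7,41.4,133.2),26,'x','')
b=ov('pics/b8_side.png',(320,190),5,(-235,127.4,22.2),77,'x','')
cv2.imwrite('pics/c6.png',a);cv2.imwrite('pics/c7.png',b)
E
```

```text
(no output)
```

View pics/c6.png

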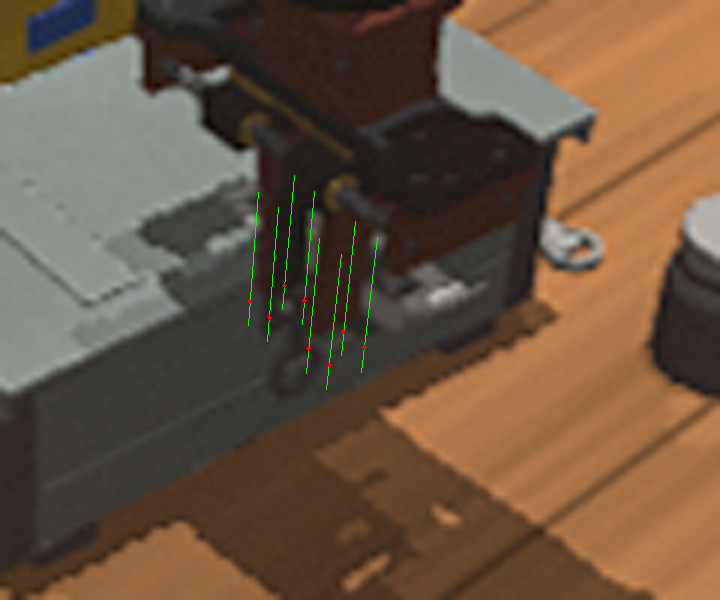

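View pics/c7.png

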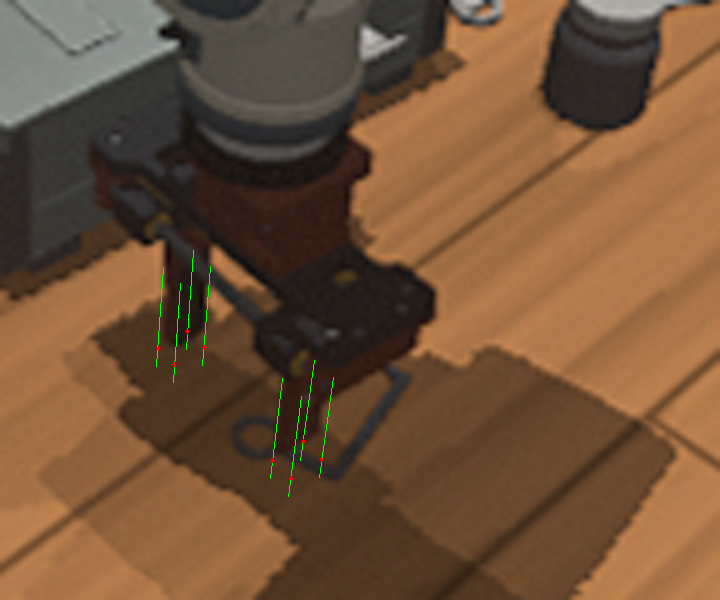

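Call:
move_arm(deltas=[[180,0,0,0.001,0],[180,0,0,0.002,0],[180,0,0,0.003,0]])

```text
t: 14.13
ee_pos: [464.8, -59.3, 134.9]
orientation: [-0.152, -3.138, -0.0]
ft_force: [-0.6, -0.7, 0.3]
width: 25.8
```

```bash
python3 - <<'E'
from h import *
rep()
im=get_image('side')
cv2.imwrite('pics/c8.png',cv2.resize(im[165:225,350:420],None,fx=10,fy=10,interpolation=cv2.INTER_NEAREST))
rep()
E
```

```text
t 14.13 tcp [464.8 -59.3 134.9] chest [-157.5    1.   134.9] w 25.8 F [-0.6 -0.7  0.3] tilt 0.0
 toolx ang 3.1436 tooly 1.5728 q [-0.15  0.31  2.03  0.    0.8  -1.63]
t 14.18 tcp [464.7 -59.3 134.7] chest [-157.6    1.   134.7] w 25.5 F [-0.4  0.2 -0.3] tilt 0.02
 toolx ang 3.1435 tooly 1.5727 q [-0.15  0.32  2.03  0.    0.8  -1.63]
```

View pics/c8.png

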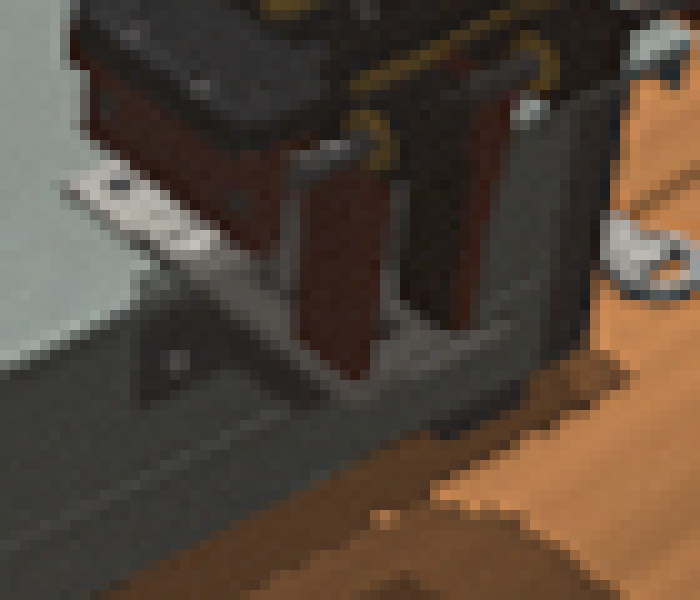

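Call:
move_arm(deltas=[[180,0,0,-0.005,0],[180,0,0,-0.01,0],[180,0,0,-0.015,0],[180,0,0,-0.02,0],[180,0,0,-0.02,0]])

```text
t: 14.6
ee_pos: [465.7, -59.4, 156.4]
orientation: [0.152, 3.136, -0.0]
ft_force: [0.4, 0.2, 0.7]
width: 26.1
```

```bash
python3 - <<'E'
from h import *
rep()
im=get_image('side')
cv2.imwrite('pics/c9.png',cv2.resize(im[165:225,350:420],None,fx=10,fy=10,interpolation=cv2.INTER_NEAREST))
E
```

```text
t 14.6 tcp [465.7 -59.4 156.4] chest [-156.7    1.   156.4] w 26.1 F [0.4 0.2 0.7] tilt 0.13
 toolx ang 3.1435 tooly 1.5727 q [-0.15  0.28  2.01  0.    0.85 -1.63]
```

View pics/c9.png

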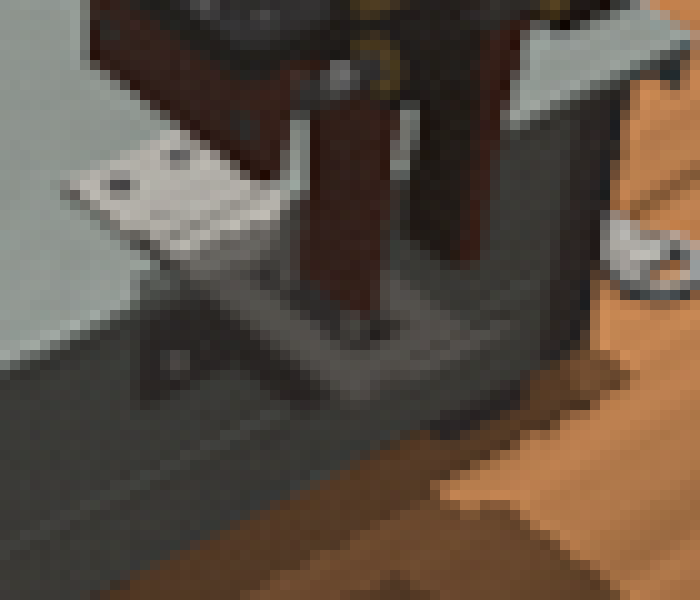

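Call:
move_arm(deltas=[[110,0,0,-0.012,0],[70,0,0,-0.024,0],[70,0,0,-0.024,0],[70,0.01,0,-0.024,0],[70,0.02,0,-0.024,0]])

```text
t: 15.07
ee_pos: [443.9, -57.2, 178.5]
orientation: [-0.151, -3.137, -0.0]
ft_force: [-0.9, 0.4, -1.2]
width: 56.1
```

Call:
move_arm(deltas=[[70,0,0,0.01,0],[70,0,0,0.02,0],[70,0,0,0.03,0],[70,0,0,0.034,0],[70,0,0,0.034,0]])

```text
t: 15.48
ee_pos: [444.0, -57.2, 143.3]
orientation: [-0.151, -3.135, -0.001]
ft_force: [-0.6, 0.3, -0.2]
width: 63.4
```

Call:
move_arm(deltas=[[95,0,0,0,0],[115,0,0,0,0],[130,0,0,0,0],[145,0,0,0,0],[160,0,0,0,0]])

```text
t: 15.9
ee_pos: [445.2, -57.5, 145.4]
orientation: [0.151, 3.137, -0.0]
ft_force: [-1.1, -2.5, 1.0]
width: 35.3
```

```bash
python3 - <<'E'
from h import *
rep()
im=get_image('side')
cv2.imwrite('pics/d1.png',cv2.resize(im[165:225,350:420],None,fx=10,fy=10,interpolation=cv2.INTER_NEAREST))
E
```

```text
t 15.9 tcp [445.2 -57.5 145.4] chest [-177.2    0.9  145.4] w 35.3 F [-1.1 -2.5  1. ] tilt 0.04
 toolx ang 3.1438 tooly 1.573 q [-0.15  0.27  2.06 -0.    0.81 -1.63]
```

View pics/d1.png

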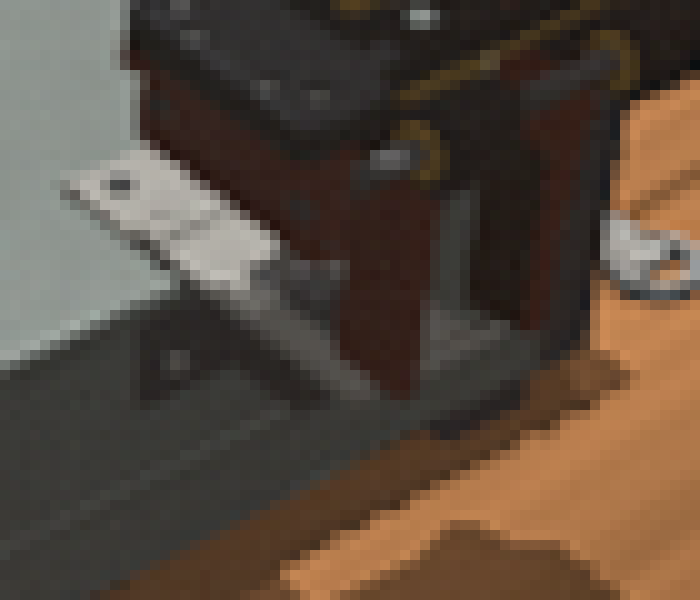

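Call:
move_arm(deltas=[[125,0,0,0,0],[120,0,0,-0.004,0],[120,0,0.001,-0.009,0],[170,0,0.001,-0.009,0],[200,0,0.001,-0.009,0]])

```text
t: 16.37
ee_pos: [445.5, -56.3, 154.6]
orientation: [0.151, 3.137, -0.0]
ft_force: [-0.0, 0.3, -0.4]
width: 36.6
```

Call:
move_arm(deltas=[[230,0,0,0,0],[255,0,0,0,0],[255,0,0,0,0]])

```text
t: 16.62
ee_pos: [445.0, -56.3, 153.9]
orientation: [-0.151, -3.138, -0.0]
ft_force: [0.8, -0.1, -0.2]
width: 16.7
```

```bash
python3 - <<'E'
from h import *
rep()
r=np.array([-89.,9.])
for f in np.arange(0,2.81,.1):
    c,s=np.cos(f),np.sin(f)
    # rotate upward toward +x
    p=np.array([c*r[0]+s*r[1],-s*r[0]+c*r[1]]);d=p-r
    print(round(f,1),np.round([-d[0],-d[1]],1))
E
```

```text
t 16.62 tcp [445.  -56.3 153.9] chest [-177.6    2.   153.9] w 16.7 F [ 0.8 -0.1 -0.2] tilt 0.01
 toolx ang 3.1436 tooly 1.5728 q [-0.15  0.25  2.05  0.    0.83 -1.63]
0.0 [-0. -0.]
0.1 [-1.3 -8.8]
0.2 [ -3.6 -17.5]
0.3 [ -6.6 -25.9]
0.4 [-10.5 -33.9]
0.5 [-15.2 -41.6]
0.6 [-20.6 -48.7]
0.7 [-26.7 -55.2]
0.8 [-33.4 -61.1]
0.9 [-40.7 -66.3]
1.0 [-48.5 -70.8]
1.1 [-56.7 -74.4]
1.2 [-65.1 -77.2]
1.3 [-73.9 -79.2]
1.4 [-82.7 -80.2]
1.5 [-91.7 -80.4]
1.6 [-100.6  -79.7]
1.7 [-109.4  -78.1]
1.8 [-118.   -75.6]
1.9 [-126.3  -72.3]
2.0 [-134.2  -68.2]
2.1 [-141.7  -63.3]
2.2 [-148.7  -57.7]
2.3 [-155.   -51.4]
2.4 [-160.7  -44.5]
2.5 [-165.7  -37.1]
2.6 [-169.9  -29.2]
2.7 [-173.3  -20.9]
2.8 [-175.9  -12.3]
```

```bash
python3 - <<'E'
from h import *
rep()
im=get_image('side')
cv2.imwrite('pics/d2.png',cv2.resize(im[165:225,350:420],None,fx=10,fy=10,interpolation=cv2.INTER_NEAREST))
E
```

```text
t 16.62 tcp [445.  -56.3 153.9] chest [-177.6    2.   153.9] w 16.7 F [ 0.8 -0.1 -0.2] tilt 0.01
 toolx ang 3.1436 tooly 1.5728 q [-0.15  0.25  2.05  0.    0.83 -1.63]
```

View pics/d2.png

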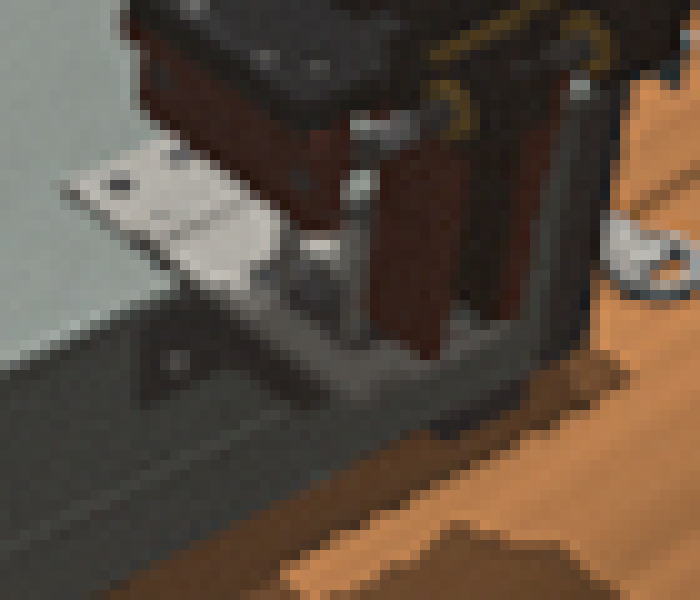

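```bash
python3 - <<'E'
from h import *
for (n,tcp,w) in (('d2',(-177.6,2,153.9),16.7),('d1',(-177.2,.9,145.4),35.3),('c9',(-156.7,1,156.4),26.1)):
  for dz in(-14,0,10):
    print(n,dz,[np.round((proj('side',c2w((tcp[0]+b,tcp[1]+a,tcp[2]+dz)))-[350,165]+.5)*10).astype(int).tolist() for a in(w/2,w/2+13.5) for b in(-10,10)])
E
```

```text
d2 -14 [[436, 429], [383, 388], [397, 449], [344, 408]]
d2 0 [[442, 387], [388, 346], [403, 406], [349, 366]]
d2 10 [[447, 356], [392, 316], [407, 376], [353, 335]]
d1 -14 [[408, 465], [355, 424], [369, 485], [316, 444]]
d1 0 [[414, 424], [360, 383], [374, 444], [321, 402]]
d1 10 [[418, 393], [364, 353], [378, 413], [324, 372]]
c9 -14 [[370, 384], [318, 344], [331, 404], [279, 364]]
c9 0 [[376, 342], [323, 303], [336, 361], [284, 322]]
c9 10 [[380, 311], [327, 272], [340, 331], [287, 291]]
```

Call:
move_arm(deltas=[[150,0,0,0,0],[100,0,-0.001,0,0],[100,0,-0.001,0,0],[100,0,-0.001,0,0],[100,0,-0.001,0,0]])

```text
t: 17.08
ee_pos: [445.0, -57.4, 154.1]
orientation: [-0.152, -3.138, -0.0]
ft_force: [-0.2, -0.4, -0.1]
width: 42.0
```

Call:
move_arm(deltas=[[100,0,0,0.006,0],[100,0,0,0.012,0],[100,0,0,0.018,0],[100,0,0,0.024,0],[100,0,0,0.024,0]])

```text
t: 17.5
ee_pos: [444.0, -57.2, 128.6]
orientation: [-0.151, -3.135, -0.0]
ft_force: [-0.5, -0.4, -0.7]
width: 53.7
```

Call:
move_arm(deltas=[[130,0,0,0,0],[150,0,0,0,0],[170,0,0,0,0],[200,0,0,0,0],[255,0,0,0,0]])

```text
t: 17.92
ee_pos: [444.9, -57.5, 130.2]
orientation: [0.152, 3.138, -0.0]
ft_force: [-0.3, -1.3, -1.1]
width: 40.7
```

```bash
python3 - <<'E'
from h import *
rep()
im=get_image('side')
cv2.imwrite('pics/d3.png',cv2.resize(im[165:225,350:420],None,fx=10,fy=10,interpolation=cv2.INTER_NEAREST))
E
```

```text
t 17.92 tcp [444.9 -57.5 130.2] chest [-177.5    0.9  130.2] w 40.7 F [-0.3 -1.3 -1.1] tilt 0.01
 toolx ang 3.1435 tooly 1.5727 q [-0.15  0.3   2.07 -0.    0.77 -1.63]
```

View pics/d3.png

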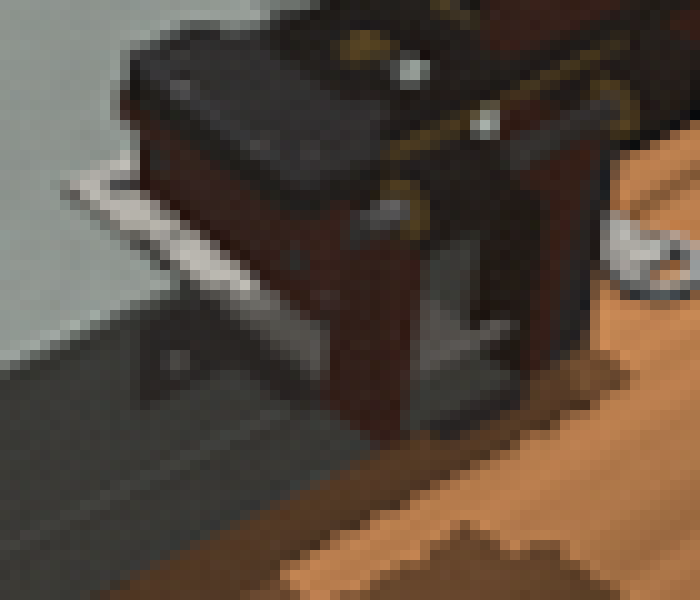

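Call:
move_arm(deltas=[[255,0,0,0,0],[255,0,0,0,0],[255,0,0,0,0]])

```text
t: 18.22
ee_pos: [444.9, -57.4, 130.1]
orientation: [0.152, 3.138, -0.0]
ft_force: [-0.7, -2.2, -0.4]
width: 40.9
```

Call:
move_arm(deltas=[[120,0,0,0,0],[105,0,0,0,0],[105,-0.006,0,0.003,0],[105,-0.012,0,0.006,0],[105,-0.012,0,0.006,0]])

```text
t: 18.63
ee_pos: [458.5, -58.6, 123.7]
orientation: [0.152, 3.137, 0.0]
ft_force: [0.0, -0.6, -0.3]
width: 51.7
```

Call:
move_arm(deltas=[[140,0,0,0,0],[180,0,0,0,0],[220,0,0,0,0],[255,0,0,0,0],[255,0,0,0,0]])

```text
t: 19.05
ee_pos: [457.0, -58.7, 124.1]
orientation: [0.151, 3.138, -0.0]
ft_force: [1.0, -2.2, -1.6]
width: 43.3
```

```bash
python3 - <<'E'
from h import *
rep()
r=np.array([-77.,0.])
for f in np.arange(0,2.81,.1):
    c,s=np.cos(f),np.sin(f)
    p=np.array([c*r[0]+s*r[1],-s*r[0]+c*r[1]]);d=p-r
    print(round(f,1),np.round([-d[0],-d[1]],1))
E
```

```text
t 19.05 tcp [457.  -58.7 124.1] chest [-165.4    0.9  124.1] w 43.3 F [ 1.  -2.2 -1.6] tilt 0.02
 toolx ang 3.1436 tooly 1.5728 q [-0.15  0.32  2.05 -0.    0.77 -1.63]
0.0 [-0. -0.]
0.1 [-0.4 -7.7]
0.2 [ -1.5 -15.3]
0.3 [ -3.4 -22.8]
0.4 [ -6.1 -30. ]
0.5 [ -9.4 -36.9]
0.6 [-13.4 -43.5]
0.7 [-18.1 -49.6]
0.8 [-23.4 -55.2]
0.9 [-29.1 -60.3]
1.0 [-35.4 -64.8]
1.1 [-42.1 -68.6]
1.2 [-49.1 -71.8]
1.3 [-56.4 -74.2]
1.4 [-63.9 -75.9]
1.5 [-71.6 -76.8]
1.6 [-79.2 -77. ]
1.7 [-86.9 -76.4]
1.8 [-94.5 -75. ]
1.9 [-101.9  -72.9]
2.0 [-109.  -70.]
2.1 [-115.9  -66.5]
2.2 [-122.3  -62.3]
2.3 [-128.3  -57.4]
2.4 [-133.8  -52. ]
2.5 [-138.7  -46.1]
2.6 [-143.   -39.7]
2.7 [-146.6  -32.9]
2.8 [-149.6  -25.8]
```

Call:
move_arm(deltas=[[255,0,0,-0.008,0],[255,-0.0015,0,-0.015,0],[255,-0.0035,0,-0.023,0],[255,-0.006,0,-0.03,0],[255,-0.0095,0,-0.037,0]])

```text
t: 19.47
ee_pos: [466.0, -59.5, 161.8]
orientation: [-0.152, -3.137, 0.0]
ft_force: [0.7, -2.7, -5.0]
width: 43.3
```

```bash
python3 - <<'E'
from h import *
rep()
im=get_image('side')
cv2.imwrite('pics/d4.png',cv2.resize(im[145:225,340:430],None,fx=7,fy=7,interpolation=cv2.INTER_CUBIC))
E
```

```text
t 19.47 tcp [466.  -59.5 161.8] chest [-156.3    0.9  161.8] w 43.3 F [ 0.7 -2.7 -5. ] tilt 0.05
 toolx ang 3.1435 tooly 1.5727 q [-0.15  0.27  2.   -0.    0.87 -1.63]
```

View pics/d4.png

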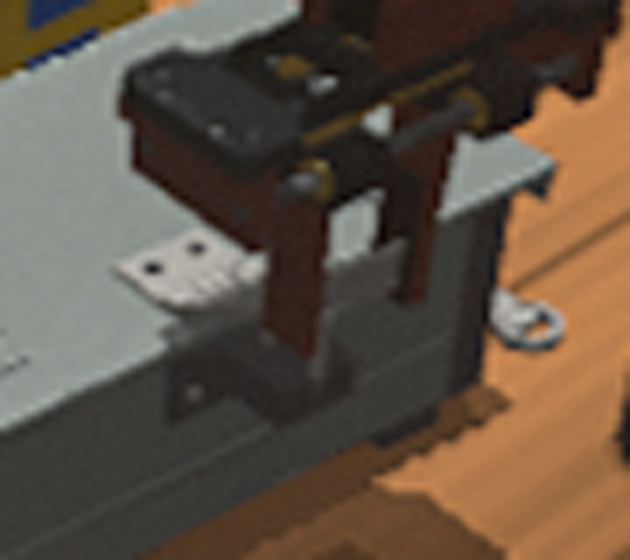

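Call:
move_arm(deltas=[[255,-0.004,0,-0.0066,0],[255,-0.0087,0,-0.0127,0],[255,-0.014,0,-0.0183,0],[255,-0.0197,0,-0.0234,0],[255,-0.026,0,-0.028,0]])

```text
t: 19.93
ee_pos: [492.6, -62.0, 189.5]
orientation: [-0.151, -3.137, 0.0]
ft_force: [-1.5, -2.4, -4.1]
width: 43.4
```

Call:
move_arm(deltas=[[255,-0.0067,0,-0.0038,0],[255,-0.0137,0,-0.007,0],[255,-0.021,0,-0.0094,0],[255,-0.0285,0,-0.0111,0],[255,-0.036,0,-0.012,0]])

```text
t: 20.35
ee_pos: [528.7, -65.4, 201.1]
orientation: [-0.152, -3.138, -0.0]
ft_force: [-1.0, -3.3, -4.1]
width: 43.0
```

```bash
python3 - <<'E'
from h import *
rep()
im=get_image('side')
cv2.imwrite('pics/d5.png',cv2.resize(im[145:225,340:430],None,fx=7,fy=7,interpolation=cv2.INTER_CUBIC))
E
```

```text
t 20.35 tcp [528.7 -65.4 201.1] chest [-93.3   1.2 201.1] w 43.0 F [-1.  -3.3 -4.1] tilt 0.02
 toolx ang 3.1435 tooly 1.5727 q [-0.15  0.3   1.84  0.    1.   -1.62]
```

View pics/d5.png

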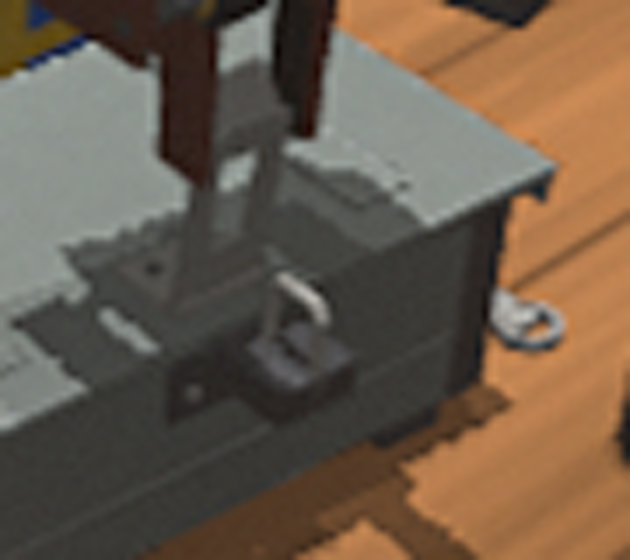

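Call:
move_arm(deltas=[[255,-0.0076,0,-0.0002,0],[255,-0.0153,0,0.0004,0],[255,-0.0229,0,0.0018,0],[255,-0.0303,0,0.0039,0],[255,-0.0374,0,0.0068,0]])

```text
t: 20.82
ee_pos: [567.5, -69.2, 195.2]
orientation: [0.151, 3.135, -0.0]
ft_force: [-0.6, -1.4, 6.2]
width: 42.9
```

Call:
move_arm(deltas=[[255,-0.0069,0,0.0035,0],[255,-0.0133,0,0.0077,0],[255,-0.0193,0,0.0126,0],[255,-0.0248,0,0.018,0],[255,-0.0297,0,0.0239,0]])

```text
t: 21.23
ee_pos: [598.3, -72.1, 171.4]
orientation: [0.151, 3.132, -0.0]
ft_force: [2.8, -1.9, 2.9]
width: 43.1
```

Call:
move_arm(deltas=[[255,-0.0043,0,0.0064,0],[255,-0.0079,0,0.0132,0],[255,-0.0109,0,0.0203,0],[255,-0.0109,0,0.0203,0]])

```text
t: 21.57
ee_pos: [608.9, -73.1, 149.7]
orientation: [0.151, 3.133, -0.0]
ft_force: [6.7, -2.1, 2.6]
width: 43.3
```

```bash
python3 - <<'E'
from h import *
rep()
im=get_image('side')
cv2.imwrite('pics/d6.png',cv2.resize(im[115:215,320:430],None,fx=6,fy=6,interpolation=cv2.INTER_CUBIC))
E
```

```text
t 21.57 tcp [608.9 -73.1 149.7] chest [-12.8   1.4 149.7] w 43.3 F [ 6.7 -2.1  2.6] tilt 0.3
 toolx ang 3.1435 tooly 1.5727 q [-0.14  0.48  1.71  0.    0.95 -1.61]
```

View pics/d6.png

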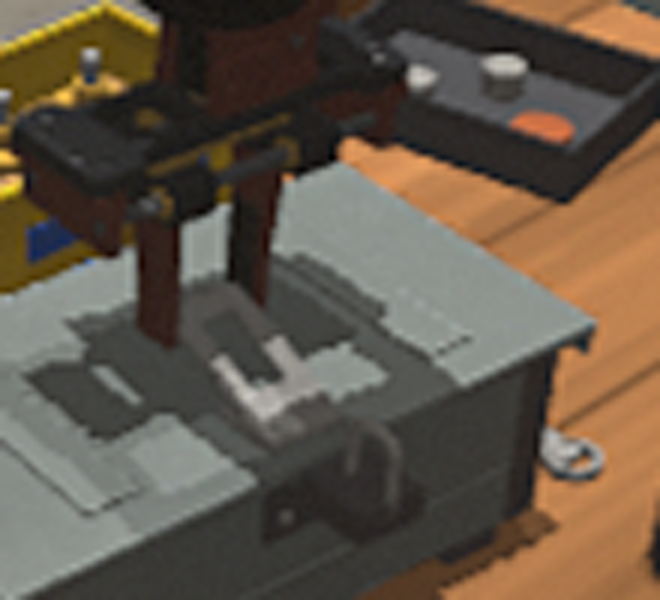

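Hasp is folded far back and the lid is still shut. Release and rise.

Call:
move_arm(deltas=[[150,0,0,0,0],[110,0,0,0,0],[90,0,0,0,0],[80,0,0,-0.004,0],[80,0,0,-0.015,0]])

```text
t: 22.03
ee_pos: [604.0, -72.5, 163.5]
orientation: [-0.151, -3.133, -0.001]
ft_force: [-1.3, 0.1, 0.2]
width: 60.2
```

Call:
move_arm(deltas=[[80,0,0,-0.02,0],[80,0.01,0,-0.045,0],[80,0.03,0,-0.07,0],[80,0.06,0,-0.08,0],[80,0.1,0,-0.08,0]])

```text
t: 22.45
ee_pos: [508.4, -63.5, 248.6]
orientation: [0.151, 3.131, -0.001]
ft_force: [-0.1, -0.6, -0.4]
width: 60.3
```

```bash
python3 - <<'E'
from h import *
rep()
im=get_image('side')
cv2.imwrite('pics/d7.png',cv2.resize(im[115:215,320:430],None,fx=6,fy=6,interpolation=cv2.INTER_CUBIC))
for c in ('side',):
  for n in('hasp_tab','hasp_hinge','lid_lip'):print(n,[(np.round(w2c(d['location'])),round(d['conf'],2)) for d in place_of(c,n)[:2]])
E
```

```text
t 22.45 tcp [508.4 -63.5 248.6] chest [-113.8    1.1  248.6] w 60.3 F [-0.1 -0.6 -0.4] tilt 0.39
 toolx ang 3.1436 tooly 1.5728 q [-0.15  0.21  1.85  0.    1.08 -1.62]
hasp_tab [(array([ 10.,   2., 140.]), 0.68), (array([-104., -101.,  133.]), 0.6)]
hasp_hinge [(array([-87.,   6., 137.]), 0.78), (array([-279.,   66.,    1.]), 0.52)]
lid_lip [(array([-102., -101.,  133.]), 0.89), (array([  16., -228.,   -1.]), 0.23)]
```

View pics/d7.png

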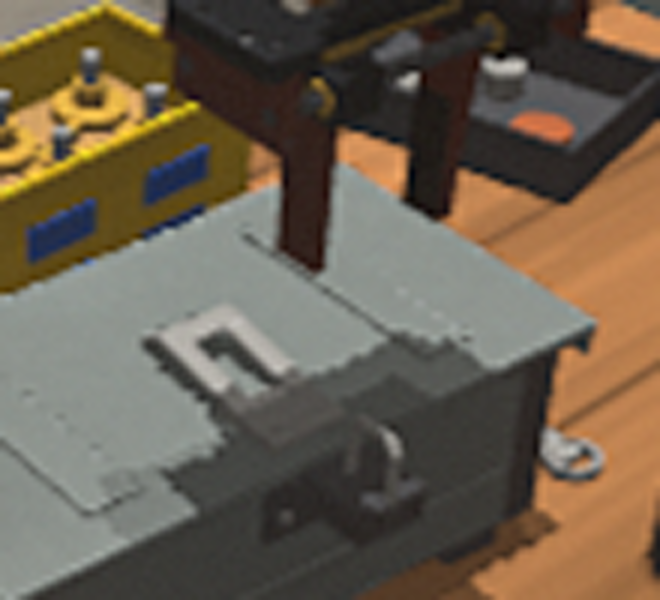

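Call:
move_arm(deltas=[[0,0.014,-0.001,0,0],[0,0.026,-0.001,0.01,0],[0,0.026,-0.001,0.035,0],[0,0.026,-0.001,0.065,0],[0,0.026,-0.001,0.095,0]])

```text
t: 23.07
ee_pos: [482.4, -62.0, 150.0]
orientation: [0.151, 3.134, -0.0]
ft_force: [0.0, -0.6, -0.3]
width: 86.9
```

```bash
python3 - <<'E'
from h import *
rep()
go((-135,0,98))
im=get_image('side')
cv2.imwrite('pics/e1.png',cv2.resize(im[115:215,320:430],None,fx=6,fy=6,interpolation=cv2.INTER_CUBIC))
E
```

```text
t 23.07 tcp [482.4 -62.  150. ] chest [-139.8   -0.   150. ] w 86.9 F [ 0.  -0.6 -0.3] tilt 0.21
 toolx ang 3.1435 tooly 1.5727 q [-0.15  0.31  1.98  0.    0.84 -1.63]
delta tool [-4.6 -0.  52. ]
```

View pics/e1.png

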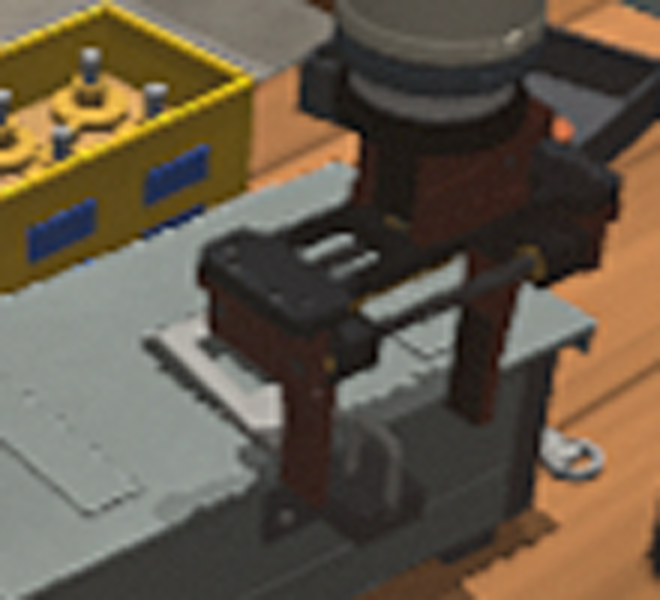

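```bash
python3 - <<'E'
from h import *
for z in(126,136,150,160,222):
  print(z,[np.round((proj('side',c2w((-139.8+b,a,z)))-[320,115]+.5)*6).astype(int).tolist() for a in(44,57) for b in(-10,10)])
E
```

```text
126 [[321, 565], [291, 541], [298, 576], [268, 552]]
136 [[322, 547], [292, 523], [299, 559], [269, 535]]
150 [[325, 522], [294, 498], [302, 534], [271, 509]]
160 [[327, 504], [296, 480], [303, 515], [273, 491]]
222 [[339, 386], [307, 363], [315, 397], [282, 374]]
```

Call:
move_arm(deltas=[[0,-0.003,0,0.015,0],[0,-0.006,0,0.028,0],[0,-0.01,0,0.037,0],[0,-0.014,0,0.037,0],[0,-0.014,0,0.037,0]])

```text
t: 23.53
ee_pos: [495.8, -63.3, 113.4]
orientation: [0.152, 3.137, -0.0]
ft_force: [-0.2, -0.1, 0.2]
width: 88.0
```

```bash
python3 - <<'E'
from h import *
rep()
im=get_image('side')
cv2.imwrite('pics/e2.png',cv2.resize(im[125:215,330:430],None,fx=7,fy=7,interpolation=cv2.INTER_CUBIC))
E
```

```text
t 23.53 tcp [495.8 -63.3 113.4] chest [-1.263e+02  1.000e-01  1.134e+02] w 88.0 F [-0.2 -0.1  0.2] tilt 0.04
 toolx ang 3.1436 tooly 1.5728 q [-0.15  0.39  1.97  0.    0.78 -1.63]
```

View pics/e2.png

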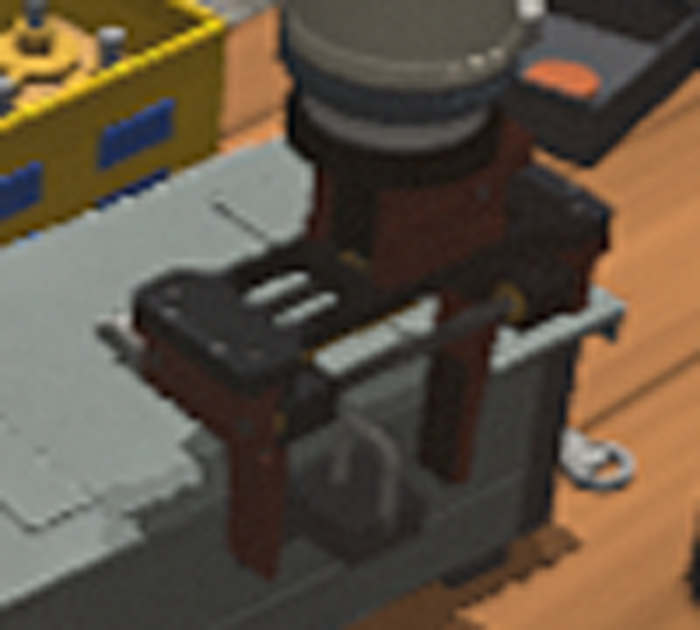

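Call:
move_arm(deltas=[[0,-0.003,0,0,0],[0,-0.006,0,0,0],[0,-0.009,0,0,0],[0,-0.012,0,0,0],[0,-0.012,0,0,0]])

```text
t: 24.0
ee_pos: [507.0, -64.4, 113.5]
orientation: [0.151, 3.137, -0.0]
ft_force: [0.8, 0.4, 0.4]
width: 88.0
```

Call:
move_arm(deltas=[[0,-0.001,0,0,0],[0,-0.002,0,0,0],[0,-0.003,0,0,0],[0,-0.003,0,0,0]])

```text
t: 24.33
ee_pos: [507.5, -64.4, 112.8]
orientation: [-0.151, -3.135, -0.0]
ft_force: [-5.2, -0.4, 4.9]
width: 87.5
```

Call:
move_arm(deltas=[[0,-0.002,0,0,0],[0,-0.004,0,0,0],[0,-0.004,0,0,0],[0,-0.004,0,0,0]])

```text
t: 24.67
ee_pos: [507.5, -64.3, 112.3]
orientation: [-0.15, -3.127, -0.001]
ft_force: [-16.7, 0.7, 14.3]
width: 87.6
```

```bash
python3 - <<'E'
from h import *
rep()
E
```

```text
t 24.67 tcp [507.5 -64.3 112.3] chest [-114.6    0.2  112.3] w 87.6 F [-16.7   0.7  14.3] tilt 0.64
 toolx ang 3.1442 tooly 1.5734 q [-0.15  0.41  1.94 -0.    0.8  -1.62]
```

Call:
move_arm(deltas=[[0,-0.001,0,-0.002,0],[0,-0.001,0,-0.004,0],[0,-0.001,0,-0.006,0],[0,-0.001,0,-0.008,0],[0,-0.001,0,-0.008,0]])

```text
t: 25.08
ee_pos: [507.7, -64.3, 118.9]
orientation: [-0.15, -3.125, -0.001]
ft_force: [-12.6, 1.3, -2.8]
width: 88.1
```

```bash
python3 - <<'E'
from h import *
rep()
im=get_image('side')
cv2.imwrite('pics/e3.png',cv2.resize(im[125:215,310:430],None,fx=6,fy=6,interpolation=cv2.INTER_CUBIC))
E
```

```text
t 25.08 tcp [507.7 -64.3 118.9] chest [-114.4    0.3  118.9] w 88.1 F [-12.6   1.3  -2.8] tilt 0.75
 toolx ang 3.1442 tooly 1.5734 q [-0.15  0.4   1.94 -0.    0.82 -1.62]
```

View pics/e3.png

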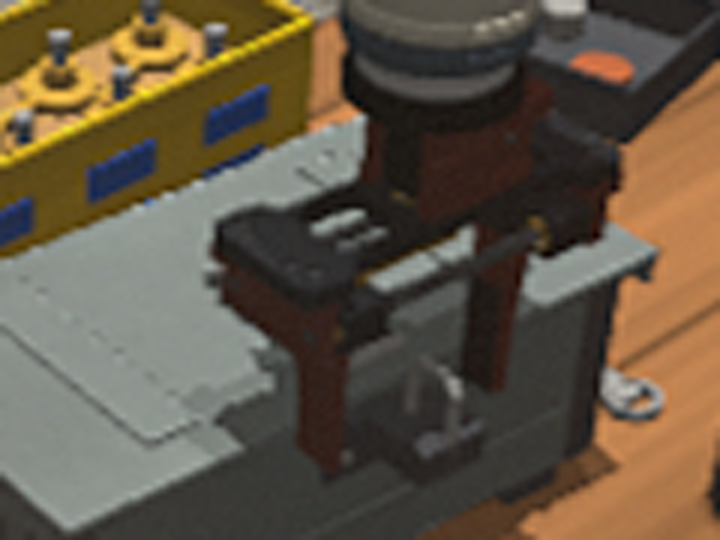

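Call:
move_arm(deltas=[[0,-0.0015,0,-0.004,0],[0,-0.0018,0,-0.008,0],[0,-0.0021,0,-0.012,0],[0,-0.0025,0,-0.016,0],[0,-0.003,0,-0.02,0]])

```text
t: 25.55
ee_pos: [509.6, -64.5, 138.4]
orientation: [-0.15, -3.122, -0.002]
ft_force: [-16.3, 0.5, -1.6]
width: 87.9
```

```bash
python3 - <<'E'
from h import *
rep()
im=get_image('side')
cv2.imwrite('pics/e4.png',cv2.resize(im[125:215,310:430],None,fx=6,fy=6,interpolation=cv2.INTER_CUBIC))
E
```

```text
t 25.55 tcp [509.6 -64.5 138.4] chest [-112.5    0.3  138.4] w 87.9 F [-16.3   0.5  -1.6] tilt 0.9
 toolx ang 3.1441 tooly 1.5733 q [-0.15  0.37  1.92 -0.    0.86 -1.62]
```

View pics/e4.png

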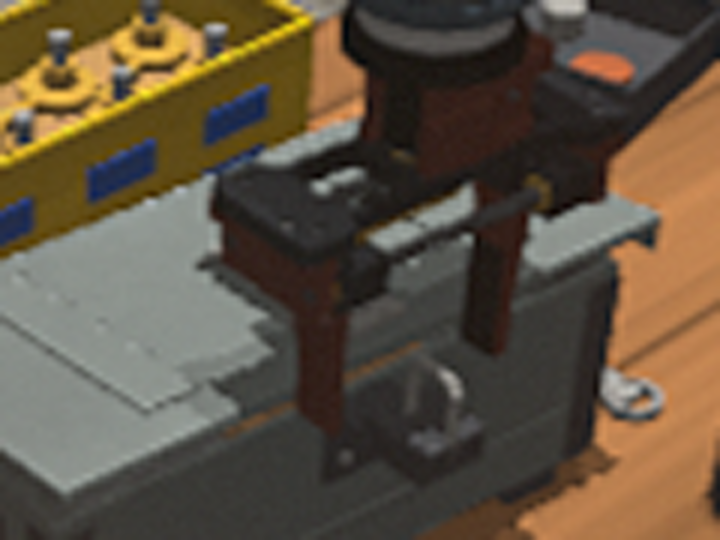

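Call:
move_arm(deltas=[[0,-0.0009,0,-0.0055,0],[0,-0.0019,0,-0.011,0],[0,-0.0031,0,-0.0166,0],[0,-0.0045,0,-0.022,0],[0,-0.006,0,-0.0275,0]])

```text
t: 26.02
ee_pos: [515.8, -65.1, 166.1]
orientation: [-0.15, -3.123, -0.002]
ft_force: [-16.2, 1.1, 1.4]
width: 87.6
```

```bash
python3 - <<'E'
from h import *
rep()
im=get_image('side')
cv2.imwrite('pics/e5.png',cv2.resize(im[105:215,300:430],None,fx=5.5,fy=5.5,interpolation=cv2.INTER_CUBIC))
E
```

```text
t 26.02 tcp [515.8 -65.1 166.1] chest [-106.2    0.3  166.1] w 87.6 F [-16.2   1.1   1.4] tilt 0.89
 toolx ang 3.1439 tooly 1.5731 q [-0.15  0.34  1.89 -0.    0.93 -1.62]
```

View pics/e5.png

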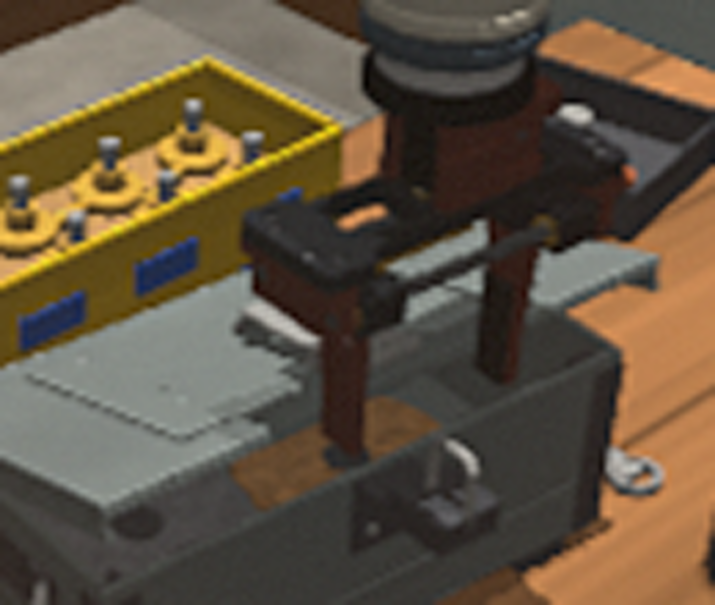

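Call:
move_arm(deltas=[[0,-0.0023,0,-0.0071,0],[0,-0.0049,0,-0.0142,0],[0,-0.0078,0,-0.0211,0],[0,-0.0109,0,-0.028,0],[0,-0.0143,0,-0.0347,0]])

```text
t: 26.48
ee_pos: [530.7, -66.5, 201.4]
orientation: [-0.15, -3.123, -0.002]
ft_force: [-17.1, 1.0, 5.1]
width: 88.0
```

```bash
python3 - <<'E'
from h import *
rep()
im=get_image('side')
cv2.imwrite('pics/e6.png',cv2.resize(im[85:215,300:450],None,fx=5,fy=4.5,interpolation=cv2.INTER_CUBIC))
E
```

```text
t 26.48 tcp [530.7 -66.5 201.4] chest [-91.3   0.3 201.4] w 88.0 F [-17.1   1.    5.1] tilt 0.84
 toolx ang 3.1438 tooly 1.573 q [-0.15  0.31  1.83 -0.    1.01 -1.62]
```

View pics/e6.png

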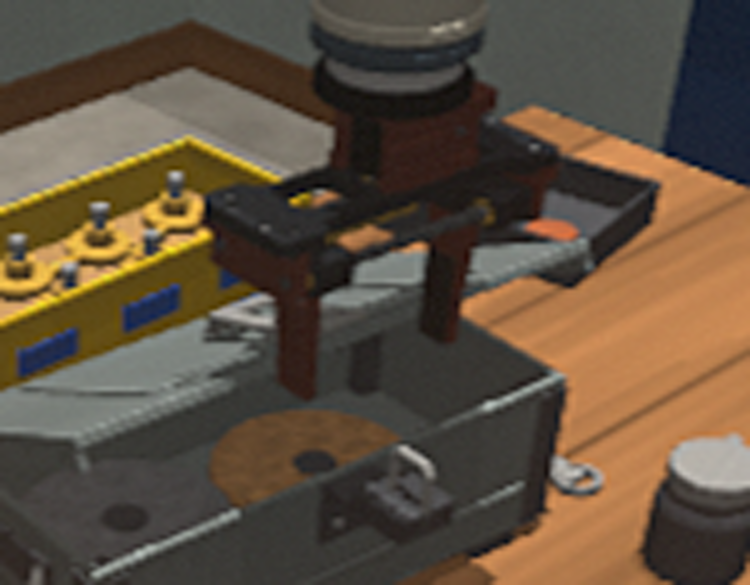

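Call:
move_arm(deltas=[[0,-0.0043,0,-0.0082,0],[0,-0.0088,0,-0.0161,0],[0,-0.0138,0,-0.0238,0],[0,-0.0192,0,-0.0312,0],[0,-0.025,0,-0.0383,0]])

```text
t: 26.95
ee_pos: [559.4, -69.3, 241.2]
orientation: [-0.151, -3.132, -0.001]
ft_force: [-5.7, -0.1, 2.3]
width: 87.7
```

```bash
python3 - <<'E'
from h import *
rep()
E
```

```text
t 26.95 tcp [559.4 -69.3 241.2] chest [-62.4   0.4 241.2] w 87.7 F [-5.7 -0.1  2.3] tilt 0.35
 toolx ang 3.1437 tooly 1.5729 q [-0.14  0.3   1.74  0.    1.11 -1.62]
```

Call:
move_arm(deltas=[[0,-0.0065,0,-0.0067,0],[0,-0.0134,0,-0.0132,0],[0,-0.0205,0,-0.0193,0],[0,-0.0279,0,-0.025,0],[0,-0.0356,0,-0.0304,0]])

```text
t: 27.37
ee_pos: [597.4, -73.0, 272.2]
orientation: [-0.151, -3.137, -0.001]
ft_force: [-3.2, 1.3, 1.3]
width: 88.2
```

```bash
python3 - <<'E'
from h import *
rep()
im=get_image('side')
cv2.imwrite('pics/e7.png',cv2.resize(im[65:215,290:450],None,fx=4.5,fy=4,interpolation=cv2.INTER_CUBIC))
E
```

```text
t 27.37 tcp [597.4 -73.  272.2] chest [-24.2   0.5 272.2] w 88.2 F [-3.2  1.3  1.3] tilt 0.07
 toolx ang 3.1436 tooly 1.5728 q [-0.14  0.33  1.63  0.    1.19 -1.62]
```

View pics/e7.png

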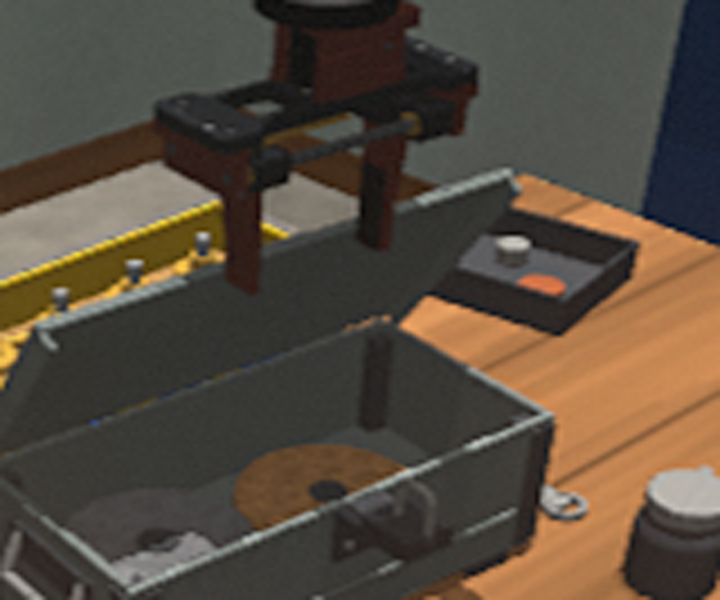

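Call:
move_arm(deltas=[[0,-0.008,0,-0.004,0],[0,-0.0163,0,-0.0075,0],[0,-0.0247,0,-0.0105,0],[0,-0.0334,0,-0.013,0],[0,-0.0421,0,-0.0155,0]])

```text
t: 27.83
ee_pos: [640.7, -77.4, 287.7]
orientation: [0.152, 3.137, -0.0]
ft_force: [-1.1, -0.6, 1.3]
width: 87.9
```

Call:
move_arm(deltas=[[0,-0.009,0,-0.0015,0],[0,-0.018,0,-0.003,0],[0,-0.027,0,-0.004,0],[0,-0.036,0,-0.004,0],[0,-0.044,0,-0.004,0]])

```text
t: 28.25
ee_pos: [684.4, -81.6, 291.2]
orientation: [0.152, 3.138, -0.0]
ft_force: [0.5, -1.0, 0.4]
width: 87.5
```

```bash
python3 - <<'E'
from h import *
rep()
im=get_image('side')
cv2.imwrite('pics/e8.png',cv2.resize(im[65:215,290:450],None,fx=4.5,fy=4,interpolation=cv2.INTER_CUBIC))
E
```

```text
t 28.25 tcp [684.4 -81.6 291.2] chest [ 63.2   0.4 291.2] w 87.5 F [ 0.5 -1.   0.4] tilt 0.02
 toolx ang 3.1435 tooly 1.5727 q [-0.14  0.45  1.4  -0.    1.29 -1.61]
```

View pics/e8.png

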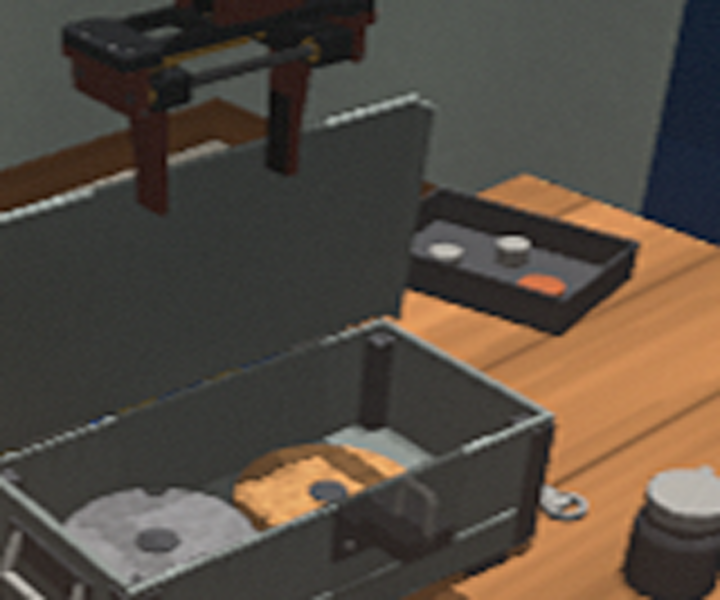

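Call:
move_arm(deltas=[[0,-0.006,0,0,0],[0,-0.012,0,0,0],[0,-0.018,0,0,0],[0,-0.023,0,0,0],[0,-0.028,0,0,0]])

```text
t: 28.72
ee_pos: [711.6, -84.2, 291.5]
orientation: [0.152, 3.138, -0.0]
ft_force: [-0.4, -0.9, 0.9]
width: 87.7
```

Call:
move_arm(deltas=[[0,-0.005,0,0,0],[0,-0.01,0,0,0],[0,-0.015,0,0,0],[0,-0.019,0,0,0],[0,-0.019,0,0,0]])

```text
t: 29.13
ee_pos: [730.7, -86.0, 291.3]
orientation: [0.152, 3.138, 0.0]
ft_force: [-0.7, 0.7, 0.1]
width: 87.8
```

```bash
python3 - <<'E'
from h import *
rep()
im=get_image('side')
cv2.imwrite('pics/e9.png',cv2.resize(im[65:215,290:450],None,fx=4.5,fy=4,interpolation=cv2.INTER_CUBIC))
E
```

```text
t 29.13 tcp [730.7 -86.  291.3] chest [109.7   0.5 291.3] w 87.8 F [-0.7  0.7  0.1] tilt 0.02
 toolx ang 3.1435 tooly 1.5727 q [-0.13  0.53  1.28  0.    1.33 -1.61]
```

View pics/e9.png

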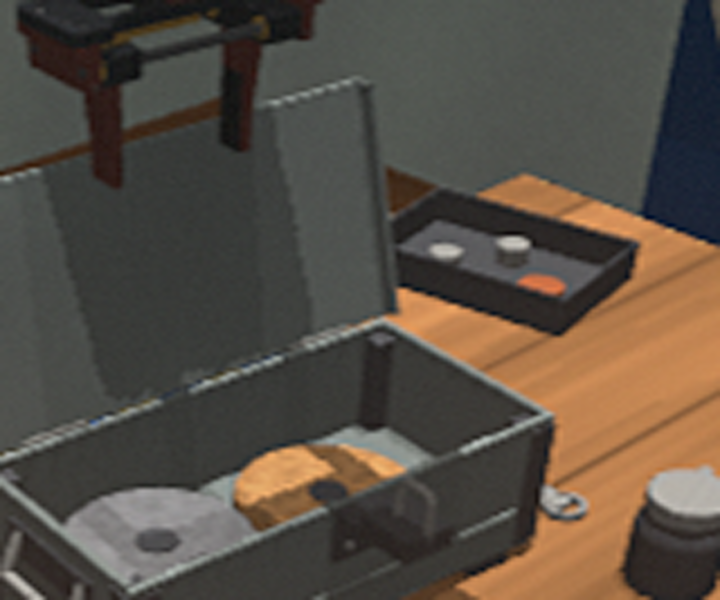

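Call:
move_arm(deltas=[[0,0.004,0,0,0],[0,0.012,0,0,0],[0,0.025,0,0,0],[0,0.04,0,0,0],[0,0.06,0,0,0]])

```text
t: 29.6
ee_pos: [669.3, -80.1, 291.3]
orientation: [0.152, 3.138, 0.0]
ft_force: [-0.4, 0.1, -0.0]
width: 88.0
```

Call:
move_arm(deltas=[[0,0.025,0,-0.01,0],[0,0.06,0,-0.02,0],[0,0.1,0,-0.03,0],[0,0.14,0,-0.03,0],[0,0.16,0,-0.03,0]])

```text
t: 30.02
ee_pos: [506.4, -64.2, 321.9]
orientation: [-0.152, -3.137, -0.0]
ft_force: [0.8, 0.1, -0.2]
width: 87.7
```

```bash
python3 - <<'E'
from h import *
rep()
im=get_image('side')
cv2.imwrite('pics/f1.png',im)
for n in('lid_lip','hook','hook_ring','lid_hinge'):print(n,[(np.round(w2c(d['location'])),np.round(d['location']),round(d['conf'],2)) for d in place_of('side',n)[:2]])
for th in(1.57,1.7,1.83):
  c,s=np.cos(th),np.sin(th)
  print(th,[np.round(proj('side',c2w((85-188*c,y,130+188*s)))).tolist() for y in(176,-176)])
im2=get_image('top');cv2.imwrite('pics/f2.png',im2)
E
```

```text
t 30.02 tcp [506.4 -64.2 321.9] chest [-1.157e+02  2.000e-01  3.219e+02] w 87.7 F [ 0.8  0.1 -0.2] tilt 0.04
 toolx ang 3.1435 tooly 1.5727 q [-0.15  0.14  1.76 -0.    1.25 -1.62]
lid_lip [(array([ 132., -100.,  316.]), array([ 743., -189.,  316.]), 0.76)]
hook [(array([-281.,   68.,    0.]), array([349.,  20.,   0.]), 0.49)]
hook_ring [(array([-247.,  123.,    3.]), array([388.,  71.,   3.]), 0.63)]
lid_hinge [(array([ 85.,  -2., 129.]), array([706., -86., 129.]), 0.88)]
1.57 [[278.0, 122.0], [382.0, 88.0]]
1.7 [[273.0, 118.0], [377.0, 86.0]]
1.83 [[269.0, 117.0], [371.0, 85.0]]
```

View pics/f1.png

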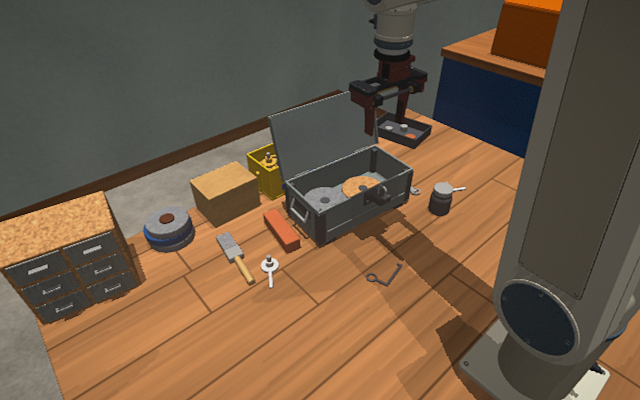

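View pics/f2.png

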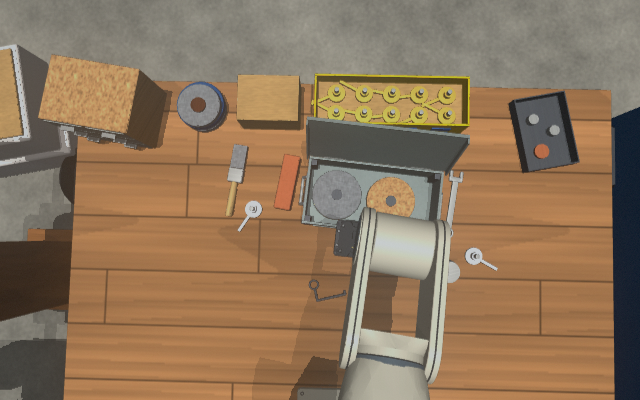

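Call:
move_arm(deltas=[[0,0,0,0,0],[0,0,0,0,0],[0,0,0,0,0],[0,0,0,0,0],[0,0,0,0,0]])

```text
t: 30.73
ee_pos: [511.2, -64.8, 321.2]
orientation: [-0.152, -3.137, -0.0]
ft_force: [0.8, -0.4, -0.3]
width: 87.6
```

```bash
python3 - <<'E'
from h import *
get_image('side')
for n in('lid_lip','hook','hasp_tab','hasp_hinge'):print(n,[(np.round(w2c(d['location'])),round(d['conf'],2)) for d in place_of('side',n)[:2]])
rep();print(close_job())
E
```

```text
lid_lip [(array([133., -96., 315.]), 0.91)]
hook [(array([-277.,   66.,    2.]), 0.53)]
hasp_tab []
hasp_hinge []
t 30.98 tcp [511.1 -64.7 321.4] chest [-1.110e+02  1.000e-01  3.214e+02] w 87.8 F [-0.5  0.7  0.2] tilt 0.0
 toolx ang 3.1436 tooly 1.5728 q [-0.15  0.14  1.75  0.    1.25 -1.62]
the job is handed in; nothing more can be done
None
```

The chest is open and the job is handed in at about 31 s; no verdict came back.

**What I did**
- **Hook:** I pinched it, lifted it 11 mm and drew it out to +y. I stood it on the bench and let go. It tipped over between the fingers and came to rest flat.
- **Hasp:** I gripped the strap by its side edges and carried it over in an arc until it lay back on the lid.
- **Lid:** The tool can't tilt to pry under the lip. So I pressed the open fingers against the lid's front edge, lifted it by friction, followed it round past upright and backed away.

**Last checks**
- **Lid:** the lip sits at about (132, −98, 316) mm in the chest frame, which puts the lid at about 1.82 rad, on its stop.
- **Hook:** origin and ring are 0–3 mm above the bench. Between the last two readings the hook's position agreed within about 4 mm.
- **Bystanders:** they look unmoved in the last pictures. I did not measure them against their starting places.
- **Robot:** it is clear of everything, with force readings near zero.

**What disagreed or couldn't be checked**
- **Fingertips:** they appeared about 10 mm behind the TCP, where the text says 14 mm ahead. My first three grasps at the hasp closed on nothing because of this.
- **Grip on the hook:** it was probably only by the lower part of the crossbar.
- **Hasp at the end:** it is hidden behind the open lid, so I couldn't see it. I last saw it lying back before the lid was raised.

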